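Hook the specimen tray out from under the shelf

TASK

Draw the hook straight up out of its light stand without tipping the stand, tilt it to reach under the shelf board, catch the wire loop of the tray that holds the white-capped glass jar, and drag that tray gently out until the whole tray is in front of the shelf, the jar still upright in it and the gripper not touching the tray. Then stand the hook, bent end down, in the steel jar and let go of it, leaving the other tray, the stand and everything else on the bench where they are.

Things in the scene. Friction and masses are not known exactly. Their poses are not given: they have to be found in the camera images.
- shelf: Fixed low shelf: board 110 deep (x) x 320 wide (y) x 15 thick, underside 145 above the bench, on three dark panels 12 thick at y = -154, 0, 154 over its whole depth, making two bays. Origin on the bench below the middle of the board's front (robot-side) edge; x points into the shelf, z up. Small jars and a carton up to 82 high stand on the board, 50 or more behind its front edge.
- tray: Wanted tray: grey, open, 100 long (x) x 120 wide (y) x 45 high, walls 4, loose on the bench in either bay, loop towards the robot; a glass jar with white cap stands in it. Tray and jar weigh 0.35 to 0.6 kg. Origin at the centre of its underside, x points away from the loop, z up. Starts with its origin about 105 behind the shelf's front edge.
- loop (a point): Centre of the opening of the wanted tray's loop: flat level rectangular loop of 6 thick steel wire sticking out of the tray's front, 36 above the bench. Opening 45 along x, 46 along y; centre line of its front bar 24.5 from this point towards the tray's -x. At the start about 30 behind the shelf's front edge, under the board. Axes as the tray's.
- specimen_mid (a point): Centre of the glass jar with white cap (56 diameter, 71 high, loose, 0.16 kg) that stands in the wanted tray; z up.
- tray_other: The other tray, same shape with the same loop but with a cardboard box in it, standing in the other bay. Must stay. Origin and axes as for the wanted tray.
- stand: Light free-standing white tool stand (0.15 kg), loose: foot plate 100 x 90, and on it a narrow upright tower, open at its top 130 above the bench, with a slot 38 (x, from -31 to +7) by 12 (y). Origin on the bench under the axis of the hook that hangs in it; z up; the slot's long side is along x.
- hook_grip (a point): Centre of the hook tool's wooden handle (24 along x, 18 along y, 80 along z, z up the handle; 0.11 kg). Below it a black guard plate 40 x 26 x 6 (z -40 to -46), which rests on the stand's top, then a round steel shank 8 thick down the axis to the crook at z -150. Starts hanging upright in the stand, centre 176 above the bench, its x along the stand's.
- hook_end (a point): Centre of the hook's round end. From the crook the 8 thick rod is bent 60 degrees towards the handle's -x and runs 28 to this point, at x -24, z -164 from the handle's centre (tool's lowest point z -168). Leaning the handle 40 degrees towards its -x makes the bent end point down and 20 degrees back. Axes as hook_grip.
- steel_jar: Open upright steel jar for used tools, outer diameter 82, wall 3, height 125, inner floor 5 above its underside, loose, 0.6 kg. Origin at the centre of its underside, z up.
- bottle: White bottle, diameter 60, 125 high, loose, standing in front of the other tray. Must stay. Origin at the centre of its underside, z up.
- dish: Shallow white dish, diameter 84, 18 high, on the bench near the robot. Must stay. Origin at the centre of its underside.
- lidded_jar: Glass jar with steel lid, diameter 68, 100 high, loose, on the bench to one side. Must stay. Origin at the centre of its underside, z up.
- carton: Small cardboard carton 90 x 110 x 80 high, loose, on the bench to the other side. Must stay. Origin at the centre of its underside, z up.
- spare_lid: Flat steel jar lid, diameter 70, 14 high, loose on the bench at one side of the shelf's front. Must stay. Origin at the centre of its underside.
Things that resemble listed ones, but are neither listed nor needed, are in the scene too. What is shaped like the part that bears specimen_mid but brown is not meant.

How it is judged (in metres and radians):
On the way, in this order (a step that is already met when the one before it is completed fails the run):
1. the hook is drawn clear above the stand, which stays upright (z of hook_end in the frame of stand above 0.134 m and angle between stand's own z axis and vertical below 0.1 rad), for 0.1 s.
2. the wanted tray has been drawn at least 20 mm by the hook, which pulls on it (distance of tray from where it was at the start of the episode above 0.02 m and contact force between hook and tray above 0.2 N), for 0.03 s.
3. the whole tray is in front of the shelf (x of tray in the frame of shelf below -0.049 m and angle between tray's own z axis and vertical below 0.1 rad), for 0.1 s.
At the end, for the whole second after the job is handed in: the wanted tray flat on the bench, its centre 49 mm or more in front of the shelf's front edge, the specimen jar upright (0.2 rad) in it; the hook in the upright steel jar, its bent end within 50 mm of the jar's bottom; the stand upright; all released and at rest (all of step 3 and x of specimen_mid in the frame of tray between -0.05 and 0.05 m and y of specimen_mid in the frame of tray between -0.06 and 0.06 m and z of specimen_mid in the frame of tray below 0.06 m and angle between specimen_mid's own z axis and vertical below 0.2 rad and horizontal distance between hook_end and steel_jar below 0.04 m and z of hook_end in the frame of steel_jar between 0 and 0.05 m and height (world z) of hook_grip above 0.12 m and angle between each of steel_jar, stand's own z axis and vertical below 0.1 rad and linear speed of tray below 0.02 m/s); the robot touches nothing.
It fails at once if the stand is tipped (over 0.25 rad) or shoved 40 mm (angle between stand's own z axis and vertical above 0.25 rad or distance of stand from where it was at the start of the episode above 0.04 m).
It fails at once if the gripper touches the wanted tray (contact force between any of the fingers, the arm and tray above 1 N).
It fails at once if the specimen jar is tipped (angle between specimen_mid's own z axis and vertical above 0.35 rad).
It fails at once if the steel jar is tipped or shoved 40 mm (angle between steel_jar's own z axis and vertical above 0.3 rad or distance of steel_jar from where it was at the start of the episode above 0.04 m).
It fails at once if a bystander (other tray, bottle, dish, lidded jar, carton, lid) is moved 25 mm (distance of any of tray_other, bottle, dish, lidded_jar, carton, spare_lid from where it was at the start of the episode above 0.025 m).
It also fails if it takes over 61 s, if anything falls off the work surface, if the arm or the gripper's body presses on something with over 40 N, if the wrist force passes 120 N, or if a joint passes its speed limit or range.

ROBOT

A 6-joint arm with a two-finger parallel gripper is mounted at the origin on the work surface. World frame = base frame: x ahead of the robot, y to its left, z up, the work surface at z = 0. Lengths are in mm, angles in rad, forces in N, time in s.
With the tool pointing down it reaches from about 275 to 1000 mm from the base axis. Payload 8.4 kg.
Tool frame: the origin (TCP) lies at the centre of the arm's flange, where the gripper is bolted on; the fingertips stand r.tip_extent ahead of it and the grasp point (between the pads) lies 155 mm ahead of it (r.tip_extent is the distance from the TCP to the fingertips, in mm); z points along the fingers, y is the direction in which the jaws open and shut (so a half turn about z gives the same grasp; the last joint's range is limited). The gripper opens to 85 mm and grips with 20 to 120 N. Pads are 22 mm wide; open, the fingers measure 114 mm over their backs; the gripper's body (76 mm by 85 mm) begins 54 mm behind the grasp point. The pads swing forward as they close: fully open they stand 13 mm farther back than shut.
Start: joints at [-1.216, 0.353, 1.633, -0, 1.155, -0.002], TCP at [218.298, -585.641, 404.681] pointing down, gripper open.
Joint ranges: [-2.63, 2.63], [-0.92, 2.1], [0.06, 2.66], [-1.3, 4.44], [0, 2.69], [-3.02, 3.02]. Speed limits (rad/s): [2.22, 2.22, 2.79, 3.14, 3.14, 3.14].

INTERFACE

Orientations are given as [roll, pitch, yaw] about the fixed x, y, z axes, in that order (R = Rz(yaw) Ry(pitch) Rx(roll)).
In Python, from rig import sense, grab_frame, job, r gives the robot as it stands. The module is installed in compiled form; this text tells all that it offers.
- The arm moves only by the shell command python3 -m creep 'ROWS' [FORCE]. ROWS is JSON, a list of rows, each a list of 7 numbers: the turn, a rotation vector about the tool's x, y, z in rad, then the shift along the tool's x, y, z in mm, then the closure, from 0 (fully open) to 1 (shut). In form: [[wx, wy, wz, dx, dy, dz, fingers], ...]. A call has 1 to 10 rows; each row shifts and turns the pose as measured when the row begins, along the tool's axes as they then stand; what a row does not reach is not made up. A row lasts 1/12 s, in which the tool goes at most 41.7 mm and 7.16 degrees, less where a joint would pass 70% of its speed; a pose out of reach is approached as far as the arm can. A call with a gripper value outside its range is refused whole. The fingers move at their own pace and stop on an object; FORCE is the grip in N (left out, the last holds). Time passes only in rows, so rows that do not move let the fingers close. It gives the time, the measured TCP pose, the force and the opening at its end, in the units of the state.
- sense(): the state, without advancing time (a new reading comes with each control period).
- grab_frame(name): name is "scene" or "top"; returns a dict with "color" (480x640x3 uint8, red, green, blue), "mtx" (3x3 intrinsics, pixels), "T" (4x4, takes a point from camera to world coordinates). Camera axes: x right, y down, z forward; pixel columns grow to the right and rows downward; lengths in mm; the calibration is good to about 2 mm. A picture is of the moment at which its call begins. There is no depth.
- job.sign_off(): hands the job in, once; it reports no verdict.
The state is a dict: "clock": time; "qpos": joint angles; "qvel": joint speeds; "joint_efforts": joint torques, N m; "eef_pos": TCP position; "tcp_rot": TCP orientation; "contact_force": force on the tool from outside, world axes, zero at the start; "wrist_torque": the same for the moment, N m; "opening": opening from 0.0 (shut) to 1.0 (fully open).
Only numpy, scipy, OpenCV 4.12 (cv2) and the standard library are available. Lean on these libraries where they do the work, as an engineer would, in place of code of your own. Each camera call takes 0.05 s, during which the arm holds its last target.

## Working session

There is one attempt and no reset: what is moved stays moved. The work goes in short steps, Python scripts to look and compute and a shell command to move; the robot and the scene stay as the last step left them, time stands still between calls to the robot, and variables do not carry over. Pictures are saved under pics/ and viewed, and the job is handed in when it is done.

```bash
mkdir -p pics; ls
python3 - <<'E'
from rig import sense, grab_frame, job, r
import cv2, numpy as np
print(sense()); print(r.tip_extent)
for n in ("scene","top"):
    f=grab_frame(n); cv2.imwrite(f"pics/{n}0.png",f["color"][:,:,::-1]); print(n,f["mtx"].round(1).tolist(),f["T"].round(4).tolist())
E
```

```text
pics
{'clock': 0.0, 'qpos': array([-1.21635177e+00,  3.53648092e-01,  1.63413421e+00,  7.98554350e-06,
        1.15517059e+00, -2.39192955e-03]), 'qvel': array([-2.17654335e-03, -5.59972589e-05, -2.33256253e-05, -8.05348721e-04,
       -1.11877224e-03,  1.17898928e-03]), 'joint_efforts': array([ 3.00652493e-03, -6.05248833e+01, -3.42064977e+01,  9.76349838e-05,
        9.47398221e-03, -9.20619868e-06]), 'eef_pos': array([ 218.24580651, -585.41093989,  403.96151192]), 'tcp_rot': array([-3.14023244e+00, -1.05548486e-05,  3.56833247e-01]), 'contact_force': array([-0.79731235, -0.12925535,  0.03295422]), 'wrist_torque': array([0.02532221, 0.04261117, 0.04162064]), 'opening': 1.0003885657848313}
173.4
scene [[543.3, 0.0, 316.8], [0.0, 543.3, 242.9], [0.0, 0.0, 1.0]] [[0.6583, 0.5827, -0.4765, 1115.1921], [0.7527, -0.5096, 0.4168, -464.6854], [0.0, -0.6331, -0.7741, 1006.3631], [0.0, 0.0, 0.0, 1.0]]
top [[483.4, 0.0, 324.3], [0.0, 483.4, 243.1], [0.0, 0.0, 1.0]] [[-0.0496, -0.973, 0.2254, 331.9499], [-0.9988, 0.0493, -0.0068, -17.8439], [-0.0045, -0.2254, -0.9742, 1331.7032], [0.0, 0.0, 0.0, 1.0]]
```

View pics/scene0.png

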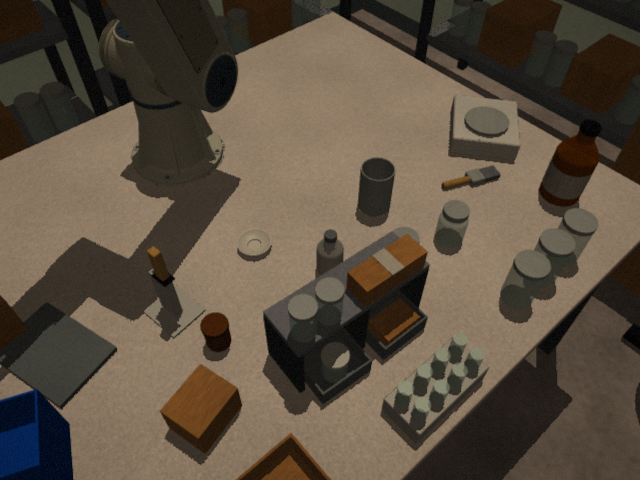

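View pics/top0.png

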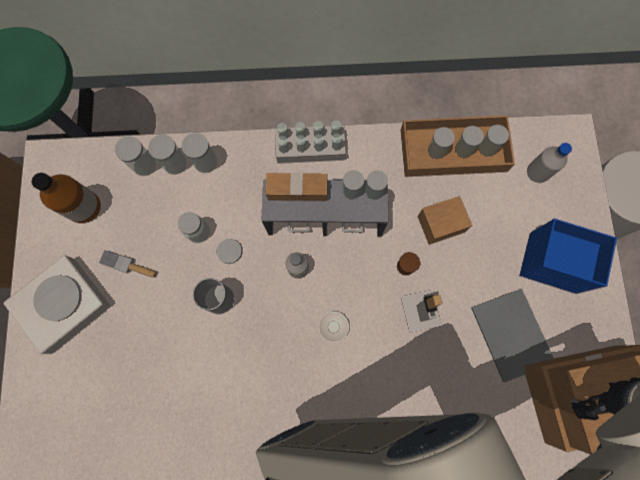

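```bash
cat > h.py <<'E'
import numpy as np, cv2
from rig import grab_frame
def ray(f,u,v):
    d=np.linalg.inv(f["mtx"])@np.array([u,v,1.]); return f["T"][:3,3], f["T"][:3,:3]@d
def onz(f,u,v,z):
    o,d=ray(f,u,v); return (o+d*(z-o[2])/d[2]).round(1)
def tri(fa,a,fb,b):
    o1,d1=ray(fa,*a);o2,d2=ray(fb,*b)
    s=np.linalg.lstsq(np.c_[d1,-d2],o2-o1,rcond=None)[0]
    p=o1+d1*s[0];q=o2+d2*s[1]; return ((p+q)/2).round(1), round(float(np.linalg.norm(p-q)),1)
def proj(f,p):
    T=np.linalg.inv(f["T"]);c=T[:3,:3]@np.array(p,float)+T[:3,3]; c=f["mtx"]@c; return (c[:2]/c[2]).round(1)
def crop(f,x0,y0,x1,y1,k,name):
    im=f["color"][y0:y1,x0:x1,::-1]; im=cv2.resize(im,None,fx=k,fy=k,interpolation=cv2.INTER_CUBIC)
    im=np.clip(im.astype(float)*1.5,0,255).astype(np.uint8)
    for x in range((x0+19)//20*20,x1,20): cv2.putText(im,str(x),((x-x0)*k,10),0,.33,(0,0,255),1); cv2.line(im,((x-x0)*k,12),((x-x0)*k,18),(0,0,255),1)
    for y in range((y0+19)//20*20,y1,20): cv2.putText(im,str(y),(0,(y-y0)*k+4),0,.33,(0,0,255),1); cv2.line(im,(22,(y-y0)*k),(28,(y-y0)*k),(0,0,255),1)
    cv2.imwrite(f"pics/{name}.png",im)
E
python3 - <<'E'
from h import *
import pickle
t=grab_frame("top"); s=grab_frame("scene"); pickle.dump((t,s),open("f0.pkl","wb"))
crop(t,250,160,410,280,5,"t_shelf"); crop(t,380,240,480,340,6,"t_stand"); crop(t,170,200,330,320,5,"t_jar")
crop(s,240,220,440,370,4,"s_shelf"); crop(s,120,230,260,350,5,"s_stand"); crop(s,340,140,480,260,5,"s_jar")
E
```

```text
(no output)
```

View pics/t_shelf.png

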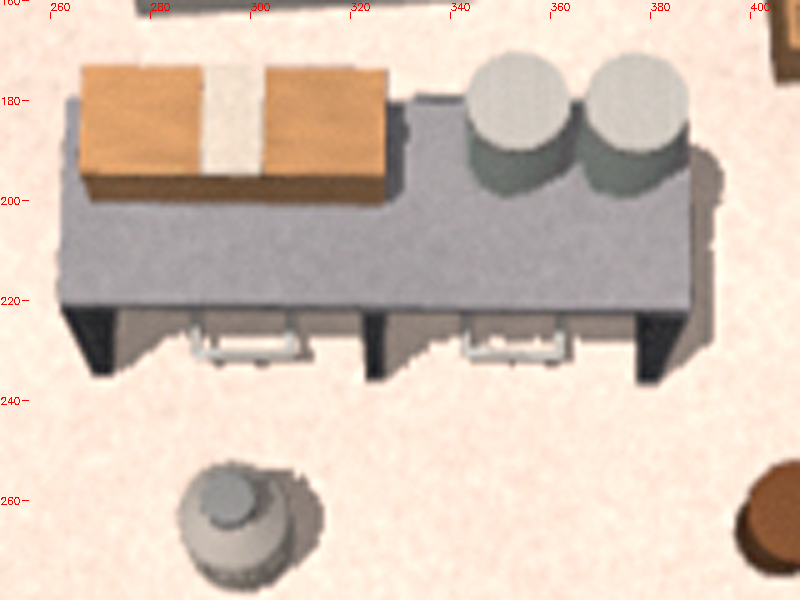

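View pics/t_stand.png

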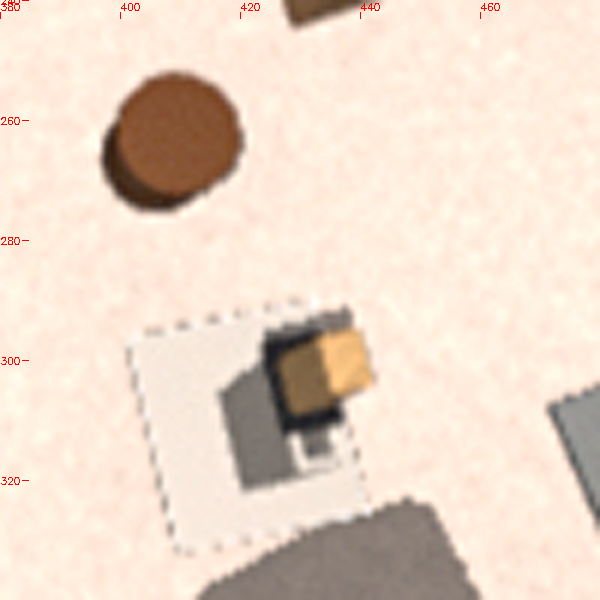

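View pics/s_shelf.png

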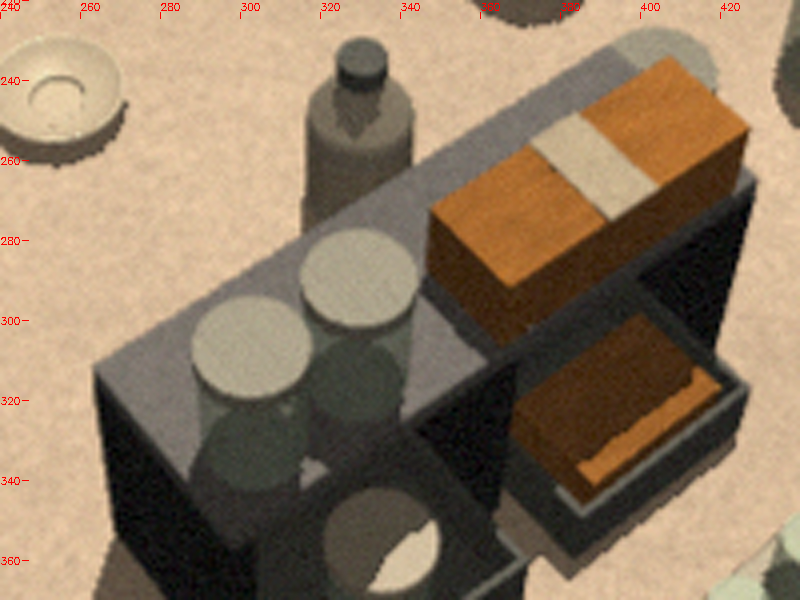

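View pics/s_stand.png

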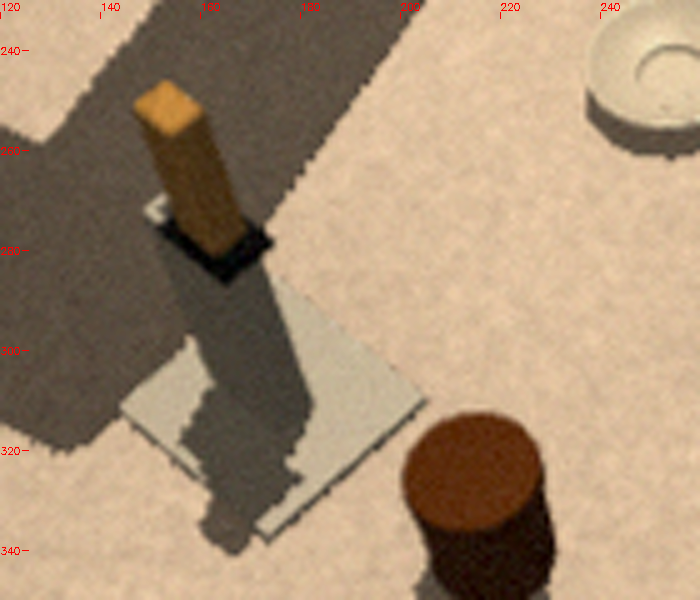

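View pics/t_jar.png

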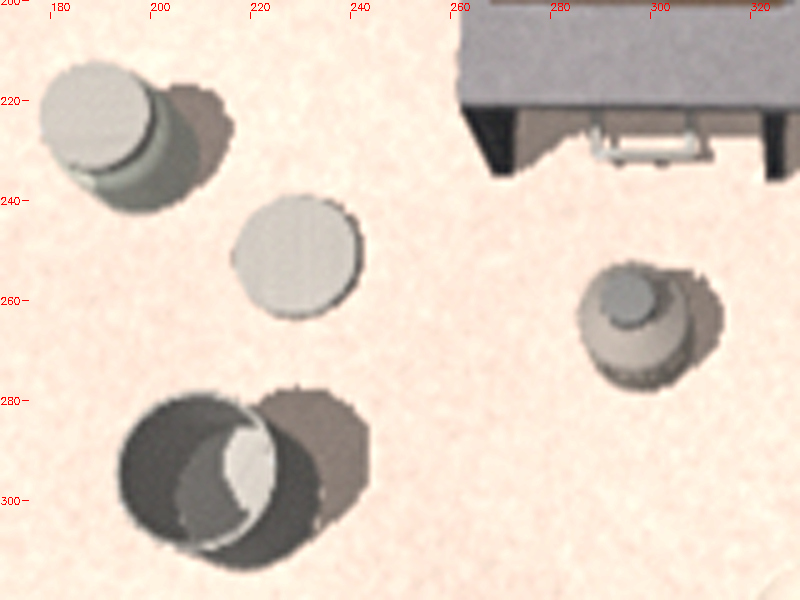

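View pics/s_jar.png

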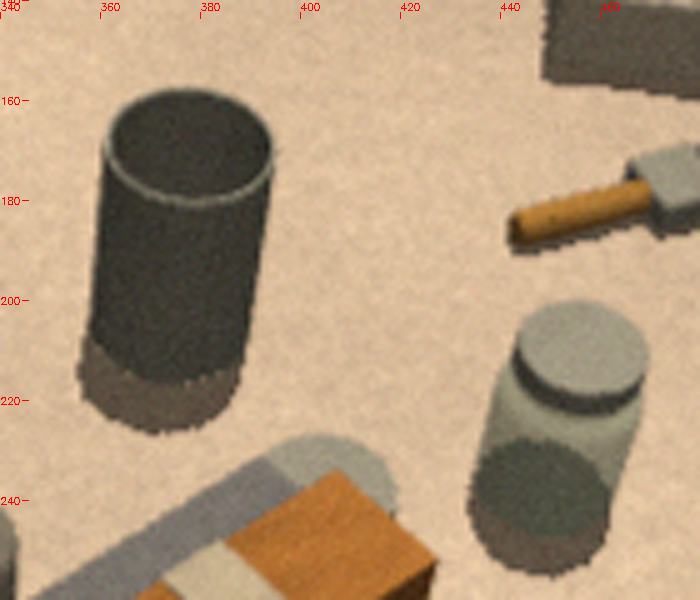

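Run:
```python
from h import *
import pickle
t,s=pickle.load(open("f0.pkl","rb"))
print("handle top",tri(t,(437,300.5),s,(154,251.8)))
for p in [(432.5,297),(439,294.7),(441.5,303.7),(435.5,306.5)]: print(onz(t,*p,216))
for p in [(147,251.5),(154,246),(161.5,251.5),(153.7,257.5)]: print('s',onz(s,*p,216))
print("foot top"); 
for p in [(401.3,297),(437.5,289.5),(441,326),(409,332)]: print(onz(t,*p,4))
for p in [(143.5,311.5),(205,310),(173,338.5)]: print('s',onz(s,*p,4))
print("board front corners"); 
a=tri(t,(262,220.5),s,(395,231));print(onz(t,261.5,220.5,160),onz(t,387.5,222,160))
print('s front right',onz(s,263.5,311,160),'back left',onz(s,428,262,160))
print("panels feet",[onz(t,*p,0) for p in [(272,235),(324.5,236),(380.5,236.5)]])
print("loops",[onz(t,*p,36) for p in [(288,231),(309.5,232),(341.5,231),(362.5,232)]])
print("steel jar rim",[onz(t,*p,125) for p in [(193,294),(224.5,294),(208.5,278),(208.5,310)]],[onz(s,*p,125) for p in [(361,169),(394,169),(377.5,158),(377.5,181)]])
print(tri(t,(208.5,294),s,(377.5,169.5)))
print("spec cap top",[onz(s,*p,75) for p in [(318,355),(348,355),(333,342),(333,368.5)]])
print("bottle",tri(t,(295,259.5),s,(330,236)))
print("brown",onz(t,409,262,71),"carton..",onz(t,444,219,80), "dish",onz(t,335,325,18),"spare",onz(t,229,251,14),"lidded",onz(t,189,223,100))
```

```text
handle top (array([ 441.9, -279.2,  211. ]), 0.2)
[ 450.  -268.5  216. ]
[ 454.6 -284.   216. ]
[ 433.6 -287.6  216. ]
[ 427.9 -273.2  216. ]
s [ 436.9 -289.9  216. ]
s [ 433.9 -273.3  216. ]
s [ 454.6 -269.6  216. ]
s [ 457.4 -287.8  216. ]
foot top
[ 476.7 -230.6    4. ]
[ 492.4 -331.9    4. ]
[ 393.  -331.2    4. ]
[ 381.4 -243.3    4. ]
s [ 395.9 -332.9    4. ]
s [ 480.2 -230.7    4. ]
s [ 494.7 -320.     4. ]
board front corners
[669.4 129.1 160. ] [ 649.4 -187.1  160. ]
s front right [ 651.1 -188.   160. ] back left [773.8 122.9 160. ]
panels feet [array([671.2, 120.2,   0. ]), array([660.7, -28.6,   0. ]), array([ 651.2, -187.1,    0. ])]
loops [array([671.2,  71.9,  36. ]), array([665.3,  12.6,  36. ]), array([663.7, -76. ,  36. ]), array([ 657.9, -133.8,   36. ])]
steel jar rim [array([497.2, 308.8, 125. ]), array([493.2, 229.9, 125. ]), array([535.7, 270.1, 125. ]), array([455.3, 269.8, 125. ])] [array([471.9, 236.4, 125. ]), array([523.2, 295. , 125. ]), array([470.4, 293.1, 125. ]), array([526., 237., 125.])]
(array([495.3, 270.3, 119.4]), 2.3)
spec cap top [array([ 750. , -142.2,   75. ]), array([787.4, -99.4,  75. ]), array([ 748.2, -102.2,   75. ]), array([ 789.3, -139.5,   75. ])]
bottle (array([572.8,  49.4, 117. ]), 3.4)
brown [ 561.  -248.2   71. ] carton.. [ 671.7 -350.8   80. ] dish [409.2 -44.4  18. ] spare [627.7 239.8  14. ] lidded [689.6 328.3 100. ]
```

```bash
cat >> h.py <<'E'
from scipy.spatial.transform import Rotation as Ro
from rig import sense
def delta(pos=None,rpy=None):
    s=sense(); R=Ro.from_euler('xyz',s['tcp_rot'])
    p=s['eef_pos']; print('clk',round(s['clock'],2),'pos',p.round(1),'rpy',s['tcp_rot'].round(3),'F',s['contact_force'].round(1),'q',s['qpos'].round(2),'op',round(s['opening'],3))
    if rpy is not None: print('rotvec',(R.inv()*Ro.from_euler('xyz',rpy)).as_rotvec().round(4))
    if pos is not None: print('shift',R.inv().apply(np.array(pos)-p).round(1))
E
python3 -m creep '[[0,0,-0.12,0,0,0,0],[0,0,-0.12,0,0,0,0],[0,0,-0.12,0,0,-10,0],[0,0,-0.12,0,0,-10,0],[0,0,-0.12,0,0,0,0],[0,0,-0.12,0,0,0,0],[0,0,-0.12,0,0,0,0],[0,0,-0.12,0,0,0,0],[0,0,-0.12,0,0,0,0],[0,0,-0.12,0,0,0,0]]' 60
python3 -c "
from h import *
delta((443.5,-279.5,415),(np.pi,0,1.706))"
```

```text
clock: 1.03
eef_pos: [218.0, -584.8, 422.8]
tcp_rot: [-3.14, -0.005, 1.601]
contact_force: [-0.7, 0.2, 0.0]
opening: 1.0
clk 1.03 pos [ 218.  -584.8  422.8] rpy [-3.14  -0.005  1.601] F [-0.7  0.2  0. ] q [-1.22  0.34  1.61  0.    1.2  -1.25] op 1.0
rotvec [-0.0014 -0.0053 -0.105 ]
shift [298.3 234.6   9. ]
```

```bash
python3 -m creep '[[0,-0.005,-0.105,0,0,0,0],[0,0,0,28,26,0,0],[0,0,0,28,26,0,0],[0,0,0,28,26,0,0],[0,0,0,28,26,0,0],[0,0,0,28,26,0,0],[0,0,0,28,26,0,0],[0,0,0,28,26,0,0]]' 60
python3 -c "
from h import *
delta((443.5,-279.5,415),(np.pi,0,1.706))"
```

```text
clock: 1.7
eef_pos: [369.7, -360.9, 420.3]
tcp_rot: [-3.139, 0.001, 1.713]
contact_force: [1.5, -0.1, -0.2]
opening: 1.003
clk 1.7 pos [ 369.7 -360.9  420.3] rpy [-3.139e+00  1.000e-03  1.713e+00] F [ 1.5 -0.1 -0.2] q [-0.78  0.17  1.84 -0.    1.13 -0.92] op 1.003
rotvec [-0.003   0.0013  0.0066]
shift [70.2 84.6  5. ]
```

```bash
python3 -m creep '[[0,0,0.006,23,28,2,0],[0,0,0,23,28,2,0],[0,0,0,23,28,0,0],[0,0,0,0,0,0,0]]' 60
python3 -c "
from h import *
delta((443.5,-279.5,415),(np.pi,0,1.706))
s=grab_frame('scene');t=grab_frame('top')
crop(s,90,160,250,320,5,'s_a');crop(t,380,220,500,340,5,'t_a')"
```

```text
clock: 2.03
eef_pos: [448.2, -271.5, 416.2]
tcp_rot: [-3.141, 0.0, 1.709]
contact_force: [0.1, -0.5, -0.1]
opening: 1.001
clk 2.03 pos [ 448.2 -271.5  416.2] rpy [-3.141  0.     1.709] F [ 0.1 -0.5 -0.1] q [-0.55  0.18  1.83 -0.    1.12 -0.69] op 1.001
rotvec [-0.001   0.0002  0.0031]
shift [-7.3 -5.7  1.2]
```

View pics/s_a.png

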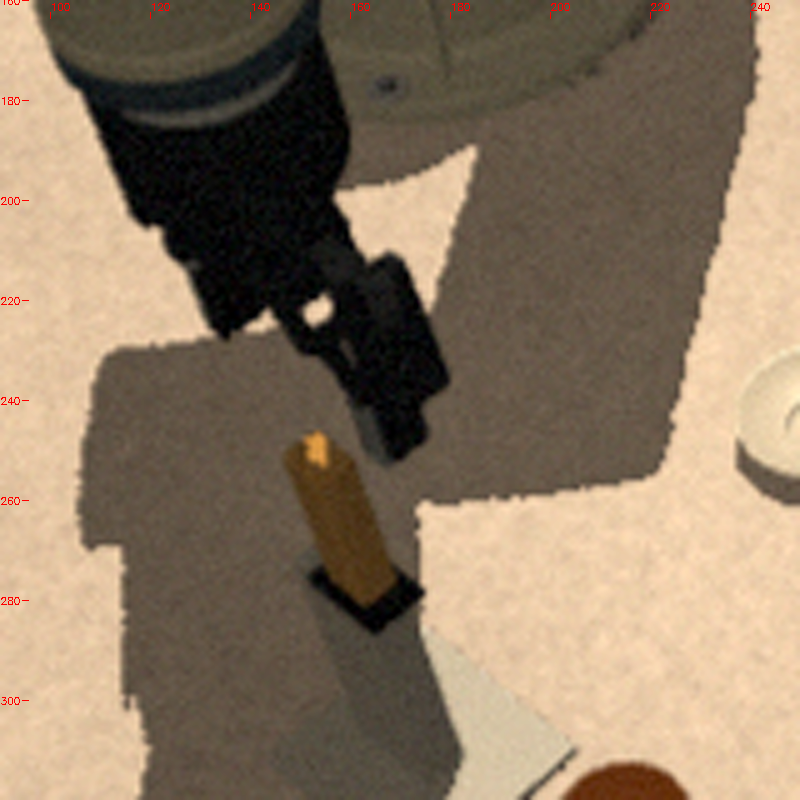

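View pics/t_a.png

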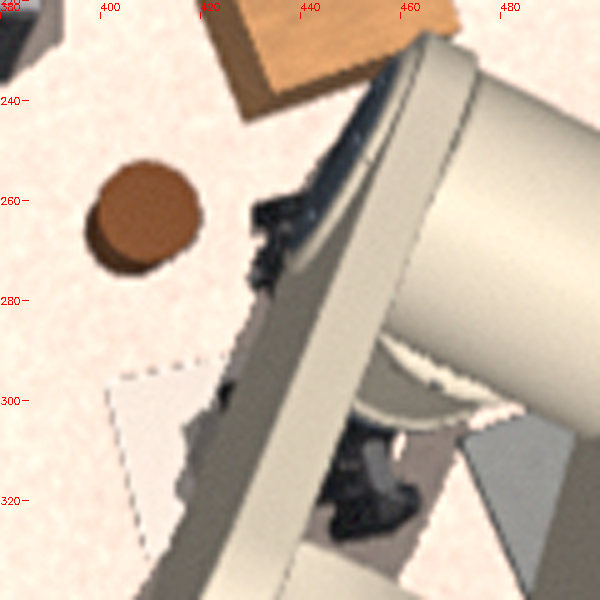

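```bash
python3 -m creep '[[0,0,0,-7,-5.5,0,0],[0,0,0,0,0,0,0],[0,0,0,0,0,0,0]]' 60
python3 -c "
from h import *
delta((443.5,-279.5,331),(np.pi,0,1.706))
s=grab_frame('scene')
crop(s,90,160,250,320,5,'s_b')"
```

```text
clock: 2.38
eef_pos: [439.5, -284.2, 415.8]
tcp_rot: [-3.137, 0.002, 1.708]
contact_force: [0.1, 1.4, -0.8]
opening: 0.997
clk 2.38 pos [ 439.5 -284.2  415.8] rpy [-3.137e+00  2.000e-03  1.708e+00] F [ 0.1  1.4 -0.8] q [-0.58  0.18  1.84 -0.    1.12 -0.71] op 0.997
rotvec [-0.0045  0.0016  0.0022]
shift [ 4.2  5.  84.8]
```

View pics/s_b.png

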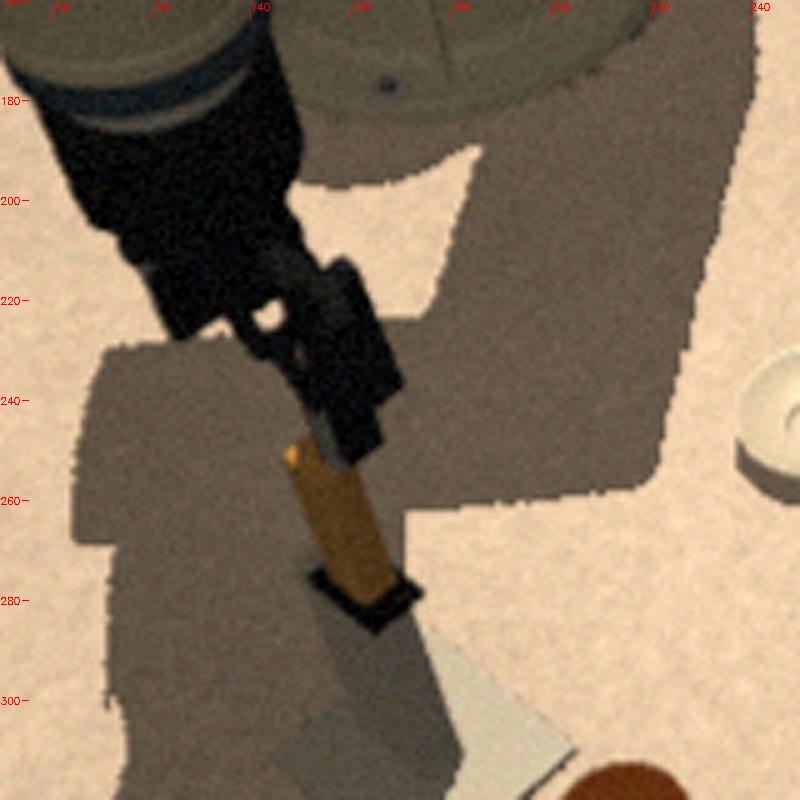

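```bash
python3 -m creep '[[-0.004,0,0,4,5,0,0],[0,0,0,0,0,0,0],[0,0,0,0,0,0,0]]' 60
python3 -c "
from h import *
delta((443.5,-279.5,331),(np.pi,0,1.706))"
```

```text
clock: 2.68
eef_pos: [442.7, -281.3, 415.8]
tcp_rot: [-3.141, 0.002, 1.703]
contact_force: [-0.2, -0.6, 0.7]
opening: 0.998
clk 2.68 pos [ 442.7 -281.3  415.8] rpy [-3.141e+00  2.000e-03  1.703e+00] F [-0.2 -0.6  0.7] q [-0.57  0.18  1.83 -0.    1.12 -0.7 ] op 0.998
rotvec [-0.0003  0.0017 -0.0026]
shift [ 1.8  1.  84.8]
```

```bash
python3 -m creep '[[0,0,0,1.5,1,15,0],[0,0,0,0,0,20,0],[0,0,0,0,0,20,0],[0,0,0,0,0,15,0],[0,0,0,0,0,6,0],[0,0,0,0,0,0,0],[0,0,0,0,0,0,0]]' 60
python3 -c "
from h import *
delta((443.5,-279.5,331),(np.pi,0,1.706))
s=grab_frame('scene')
crop(s,90,180,250,340,5,'s_c')"
```

```text
clock: 3.27
eef_pos: [444.1, -280.7, 338.9]
tcp_rot: [3.139, 0.004, 1.702]
contact_force: [0.4, -0.8, 0.4]
opening: 1.008
clk 3.27 pos [ 444.1 -280.7  338.9] rpy [3.139 0.004 1.702] F [ 0.4 -0.8  0.4] q [-0.57  0.27  1.91 -0.    0.95 -0.7 ] op 1.008
rotvec [ 0.0029  0.0043 -0.0037]
shift [ 1.3 -0.5  7.9]
```

View pics/s_c.png

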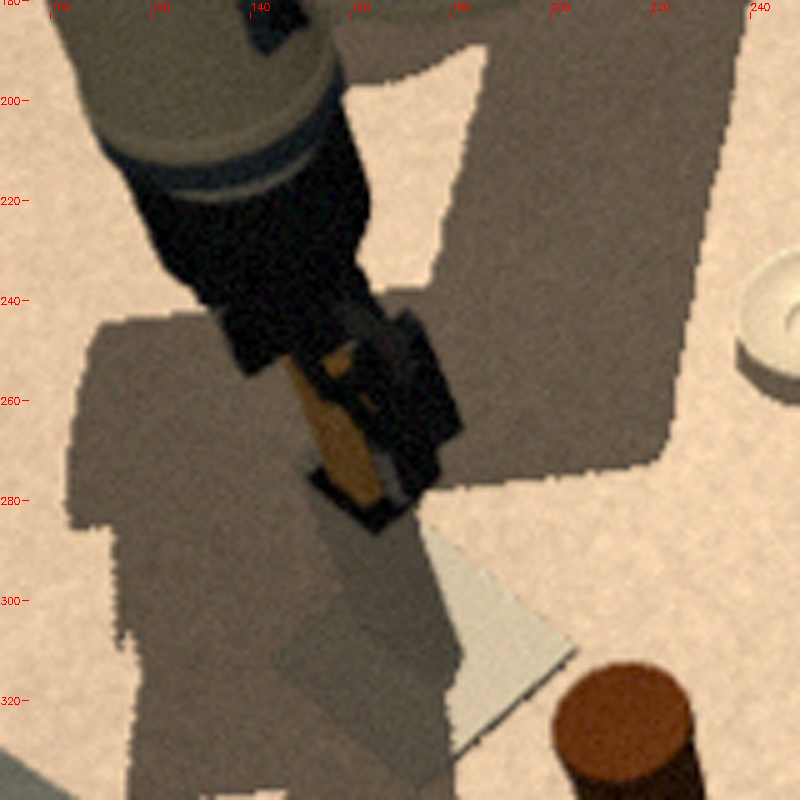

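```bash
python3 -m creep '[[0.003,0.004,-0.003,1,0,6,0],[0,0,0,0,0,0,0.3],[0,0,0,0,0,0,0.5],[0,0,0,0,0,0,0.6],[0,0,0,0,0,0,0.7]]' 40
python3 -c "
from h import *
delta((443.5,-279.5,331),(np.pi,0,1.706))"
python3 -m creep '[[0,0,0,0,0,0,0.8],[0,0,0,0,0,0,0.9],[0,0,0,0,0,0,1],[0,0,0,0,0,0,1],[0,0,0,0,0,0,1]]' 80
python3 -c "
from h import *
delta((443.5,-279.5,331),(np.pi,0,1.706))
s=grab_frame('scene')
crop(s,90,180,250,340,5,'s_d')"
```

```text
clock: 3.73
eef_pos: [445.0, -280.2, 335.6]
tcp_rot: [3.138, 0.003, 1.706]
contact_force: [-0.5, -0.6, 0.2]
opening: 0.456
clk 3.73 pos [ 445.  -280.2  335.6] rpy [3.138e+00 3.000e-03 1.706e+00] F [-0.5 -0.6  0.2] q [-0.56  0.28  1.91 -0.    0.95 -0.7 ] op 0.456
rotvec [ 0.0037  0.0034 -0.0003]
shift [ 1.  -1.4  4.6]
clock: 4.15
eef_pos: [444.8, -280.3, 336.1]
tcp_rot: [3.138, 0.004, 1.706]
contact_force: [0.9, 0.3, -0.8]
opening: 0.27
clk 4.15 pos [ 444.8 -280.3  336.1] rpy [3.138 0.004 1.706] F [ 0.9  0.3 -0.8] q [-0.56  0.28  1.91 -0.    0.95 -0.7 ] op 0.27
rotvec [ 0.0037  0.0037 -0.0002]
shift [ 1.  -1.2  5.1]
```

View pics/s_d.png

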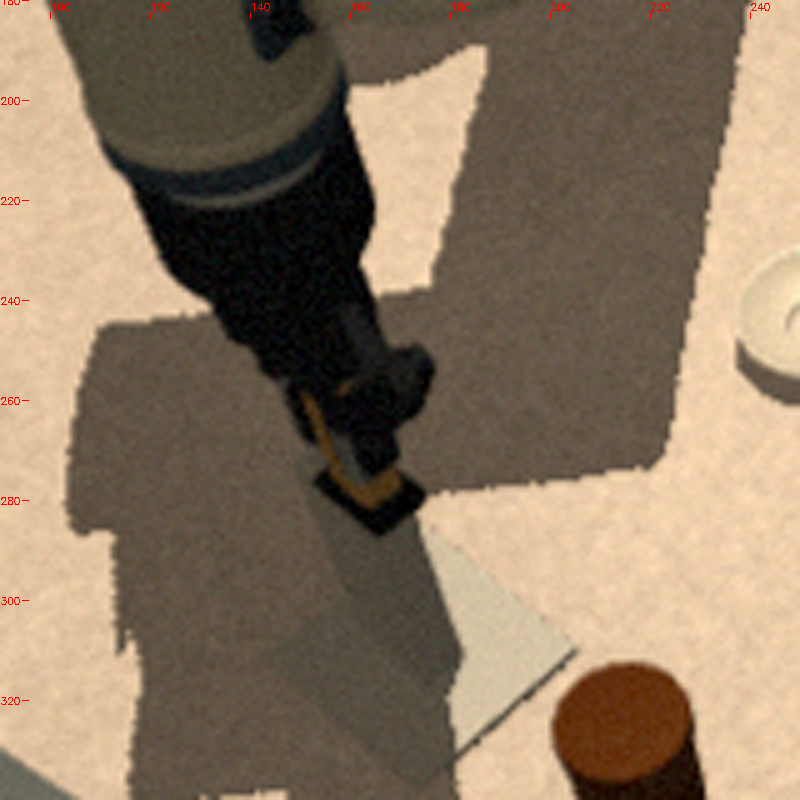

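```bash
python3 -m creep '[[0,0,0,0,0,-5,1],[0,0,0,0,0,-10,1],[0,0,0,0,0,-15,1],[0,0,0,0,0,-20,1],[0,0,0,0,0,-20,1],[0,0,0,0,0,-20,1],[0,0,0,0,0,-20,1],[0,0,0,0,0,-20,1],[0,0,0,0,0,-20,1],[0,0,0,0,0,-10,1]]' 80
python3 -c "
from h import *
delta((444,-280,500),(np.pi,0,1.706))"
```

```text
clock: 5.03
eef_pos: [443.2, -279.1, 507.5]
tcp_rot: [3.139, 0.003, 1.706]
contact_force: [-0.1, -0.6, -1.3]
opening: 0.271
clk 5.03 pos [ 443.2 -279.1  507.5] rpy [3.139e+00 3.000e-03 1.706e+00] F [-0.1 -0.6 -1.3] q [-0.56  0.11  1.72 -0.    1.31 -0.7 ] op 0.271
rotvec [0.0023 0.0028 0.0001]
shift [-1.   0.7  7.5]
```

```bash
python3 -m creep '[[0,0,0,0,0,0,1],[0,0,0,0,0,0,1]]' 80
python3 - <<'E'
from h import *
delta()
s=grab_frame('scene');t=grab_frame('top')
crop(s,60,140,260,340,4,'s_e')
E
```

```text
clock: 5.2
eef_pos: [443.2, -279.1, 510.9]
tcp_rot: [3.135, 0.006, 1.706]
contact_force: [-1.4, 1.0, -1.1]
opening: 0.27
clk 5.2 pos [ 443.2 -279.1  510.9] rpy [3.135 0.006 1.706] F [-1.4  1.  -1.1] q [-0.56  0.1   1.72 -0.    1.31 -0.7 ] op 0.27
```

View pics/s_e.png

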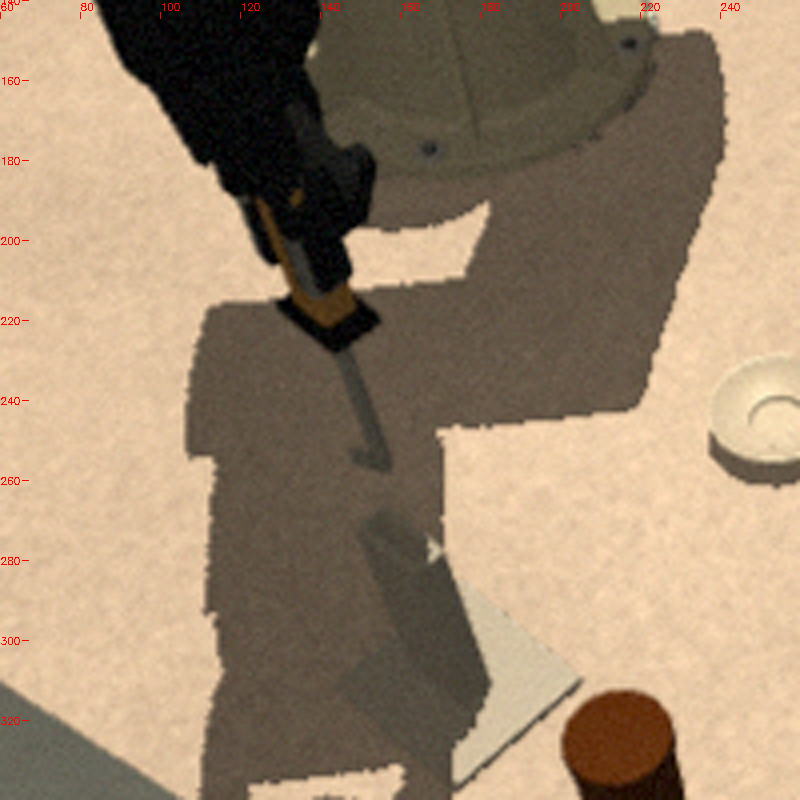

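```bash
cat >> h.py <<'E'
P=np.array([[0,1,0],[1,0,0],[0,0,-1.]])
def toolpose(E,psi,lean):   # hook end position, handle yaw, lean deg toward -x -> TCP pos, rpy
    RH=Ro.from_euler('z',psi)*Ro.from_euler('y',-np.deg2rad(lean))
    E=np.array(E,float); G=E-RH.apply([-24,0,-164]); T=G+RH.apply([0,0,160])
    return T,Ro.from_matrix(RH.as_matrix()@P).as_euler('xyz')
def hookpts():
    s=sense();R=Ro.from_euler('xyz',s['tcp_rot']);p=s['eef_pos']
    f=lambda y,z:p+R.apply([0,y,z])
    return dict(G=f(0,160),guard=f(0,203),C=f(0,310),E=f(-24,324))
E
python3 - <<'E'
from h import *
import pickle
s=grab_frame('scene'); 
for k,v in hookpts().items(): print(k,v.round(1),proj(s,v))
t,s0=pickle.load(open("f0.pkl","rb"))
print('bar ends+mid',[onz(t,*p,36) for p in [(342.5,230.3),(352,230.8),(362,231.2)]])
T,a=toolpose((580,-100,100),-0.07,40); print(T,a); delta(T,a)
E
```

```text
G [ 443.9 -279.6  349.4] [135.2 201.2]
guard [ 444.1 -279.8  306.4] [141.6 218.5]
C [ 444.7 -280.2  199.4] [155.8 256.8]
E [ 421.  -283.5  185.3] [149.6 254.8]
bar ends+mid [array([665.6, -78.8,  36. ]), array([ 662.8, -105. ,   36. ]), array([ 660.2, -132.6,   36. ])]
[390.58689256 -86.71938372 363.6253022 ] [2.44346095 0.         1.50079633]
clk 5.35 pos [ 443.1 -279.   509.4] rpy [3.137 0.005 1.706] F [ 0.2  0.3 -1.2] q [-0.56  0.1   1.72 -0.    1.31 -0.7 ] op 0.273
rotvec [-0.6908 -0.0677  0.1982]
shift [198.3 -26.8 144.7]
```

```bash
python3 -m creep '[[-0.06,-0.006,0.02,0,0,0,1],[-0.115,-0.011,0.033,0,-10,0,1],[-0.115,-0.011,0.033,0,-20,0,1],[-0.115,-0.011,0.033,0,-20,0,1],[-0.115,-0.011,0.033,0,-20,0,1],[-0.11,-0.011,0.033,0,-10,0,1],[-0.05,-0.006,0.01,0,0,0,1]]' 80
python3 - <<'E'
from h import *
T,a=toolpose((580,-102,100),-0.07,40); print(T,a); delta(T,a); print(hookpts()['E'])
E
```

```text
clock: 5.93
eef_pos: [364.9, -282.0, 475.7]
tcp_rot: [2.441, -0.002, 1.49]
contact_force: [0.9, -0.4, -1.8]
opening: 0.27
[390.58689256 -88.71938372 363.6253022 ] [2.44346095 0.         1.50079633]
clk 5.93 pos [ 364.9 -282.   475.7] rpy [ 2.441e+00 -2.000e-03  1.490e+00] F [ 0.9 -0.4 -1.8] q [-0.82 -0.09  2.08  0.71  0.73 -1.18] op 0.27
rotvec [ 0.0022  0.0049 -0.0095]
shift [194.5 -64.9  92.6]
[ 554.81825039 -296.70713635  212.53334477]
```

```bash
python3 -m creep '[[0,0,0,25,0,0,1],[0,0,0,30,0,0,1],[0,0,0,30,0,0,1],[0,0,-0.009,30,-10,15,1],[0,0,0,30,-12,18,1],[0,0,0,22,-14,20,1],[0,0,0,10,-12,16,1],[0,0,0,0,-5,6,1],[0,0,0,0,0,0,1]]' 80
python3 - <<'E'
from h import *
T,a=toolpose((580,-102,60),-0.07,40); print(T,a); delta(T,a); print(hookpts()['E'])
E
```

```text
clock: 6.68
eef_pos: [380.1, -99.0, 370.9]
tcp_rot: [2.453, -0.002, 1.487]
contact_force: [-0.4, -0.4, -0.0]
opening: 0.27
[390.58689256 -88.71938372 323.6253022 ] [2.44346095 0.         1.50079633]
clk 6.68 pos [380.1 -99.  370.9] rpy [ 2.453e+00 -2.000e-03  1.487e+00] F [-0.4 -0.4 -0. ] q [-0.32 -0.1   2.36  0.63  0.26 -0.8 ] op 0.27
rotvec [-0.0093  0.0073 -0.0113]
shift [ 11.1 -22.7  42.6]
[ 566.91110161 -114.1895177   105.52333391]
```

```bash
cat > kin.py <<'E'
import numpy as np
from scipy.optimize import least_squares
from scipy.spatial.transform import Rotation as Ro
S=[([-1.21635,.353648,1.634134,0,1.15517,-.0024],[218.2,-585.4,404.0]),
([-1.22,.34,1.61,0,1.2,-1.25],[218,-584.8,422.8]),([-.78,.17,1.84,0,1.13,-.92],[369.7,-360.9,420.3]),
([-.55,.18,1.83,0,1.12,-.69],[448.2,-271.5,416.2]),([-.57,.27,1.91,0,.95,-.7],[444.1,-280.7,338.9]),
([-.56,.28,1.91,0,.95,-.7],[444.8,-280.3,336.1]),([-.56,.11,1.72,0,1.31,-.7],[443.2,-279.1,507.5]),
([-.56,.10,1.72,0,1.31,-.7],[443.1,-279,509.4]),([-.82,-.09,2.08,.71,.73,-1.18],[364.9,-282,475.7]),
([-.32,-.10,2.36,.63,.26,-.8],[380.1,-99,370.9])]
def fk(q,p,sg=1):
    d1,a1,L2,L3,e,d6=p
    R=Ro.from_euler('z',q[0])*Ro.from_euler('y',q[1]); o=np.array([0,0,d1])+Ro.from_euler('z',q[0]).apply([a1,0,0])+R.apply([0,0,L2])
    R=R*Ro.from_euler('y',q[2]); o=o+R.apply([e,0,L3]); R=R*Ro.from_euler('z',sg*q[3])*Ro.from_euler('y',q[4])
    o=o+R.apply([0,0,d6]); return o,R*Ro.from_euler('z',sg*q[5])
if __name__=="__main__":
  for sg in (1,-1):
    f=lambda p:np.concatenate([fk(q,p,sg)[0]-x for q,x in S])
    r=least_squares(f,[300,0,560,560,0,100],x_scale=100); print(sg,r.x.round(1),np.abs(r.fun).max().round(1),f(r.x)[-6:].round(1))
    print(fk(S[-1][0],r.x,sg)[1].as_matrix().round(3).tolist())
E
python3 kin.py
python3 - <<'E'
from h import *
s=sense();print(s['qpos'].round(4).tolist(),s['eef_pos'].round(1).tolist(),Ro.from_euler('xyz',s['tcp_rot']).as_matrix().round(3).tolist())
E
```

```text
1 [ 2.916e+02 -4.000e-01  5.724e+02  4.926e+02  5.850e+01  1.726e+02] 3.5 [ 1.2 -0.4 -0.1 -0.4  0.7 -1.9]
[[-0.772, 0.08, 0.63], [0.063, 0.997, -0.049], [-0.632, 0.002, -0.775]]
-1 [212.9  91.8 365.4 411.8 -18.8 -12.7] 62.9 [-62.9 -33.5 -39.6 -21.4 -17.9 -31.9]
[[-0.657, 0.531, 0.535], [0.411, 0.847, -0.337], [-0.632, -0.002, -0.775]]
[-0.3247, -0.1041, 2.3581, 0.6318, 0.2623, -0.8021] [380.1, -99.0, 370.9] [[0.083, 0.769, 0.634], [0.997, -0.065, -0.052], [0.002, 0.636, -0.772]]
```

```bash
cat > ik.py <<'E'
from kin import fk
from h import toolpose,np,Ro
from scipy.optimize import least_squares
p=[291.6,-.4,572.4,492.6,58.5,172.6]
lo=np.array([-2.63,-.92,.06,-1.3,0,-3.02]);hi=np.array([2.63,2.1,2.66,4.44,2.69,3.02])
def solve(T,a,q0):
    Rt=Ro.from_euler('xyz',a)
    def f(q):
        o,R=fk(q,p); M=R.as_matrix(); M=np.c_[M[:,1],-M[:,0],M[:,2]]
        return np.r_[(o-T),400*(Rt.inv()*Ro.from_matrix(M)).as_rotvec()]
    r=least_squares(f,np.clip(q0,lo+1e-3,hi-1e-3),bounds=(lo,hi)); return r.x,np.abs(r.fun).max()
E
python3 - <<'E'
from ik import *
for lean in (25,30,35,40):
  for psi in (-0.07,):
    q=np.array([-0.3247,-0.1041,2.3581,0.6318,0.2623,-0.8021])
    print(lean,psi)
    for x in (580,650,680,640,600,560,520,490):
        e=18 if x<700 else 50
        T,a=toolpose((x,-105+(680-x)*.07,e),psi,lean); q,err=solve(T,a,q); print(x,T.round(),q.round(2),round(err,1))
E
```

```text
25 -0.07
580 [465. -90. 322.] [-0.21  0.14  2.18  0.16  0.39 -0.28] 0.0
650 [535. -95. 322.] [-0.19  0.25  2.04  0.13  0.42 -0.23] 0.0
680 [565. -97. 322.] [-0.18  0.29  1.98  0.11  0.44 -0.21] 0.0
640 [525. -94. 322.] [-0.19  0.23  2.06  0.13  0.42 -0.23] 0.0
600 [485. -91. 322.] [-0.21  0.17  2.14  0.15  0.4  -0.26] 0.0
560 [445. -89. 322.] [-0.22  0.11  2.22  0.17  0.38 -0.29] 0.0
520 [405. -86. 322.] [-0.24  0.05  2.29  0.19  0.38 -0.33] 0.0
490 [375. -84. 322.] [-0.25  0.    2.34  0.21  0.38 -0.37] 0.0
30 -0.07
580 [439. -88. 311.] [-0.23  0.12  2.27  0.33  0.25 -0.46] 0.0
650 [509. -93. 311.] [-0.2   0.22  2.14  0.25  0.27 -0.35] 0.0
680 [539. -95. 311.] [-0.19  0.26  2.08  0.22  0.29 -0.32] 0.0
640 [499. -92. 311.] [-0.21  0.21  2.16  0.26  0.27 -0.37] 0.0
600 [459. -90. 311.] [-0.22  0.15  2.23  0.3   0.25 -0.43] 0.0
560 [419. -87. 311.] [-0.24  0.09  2.31  0.35  0.24 -0.49] 0.0
520 [379. -84. 311.] [-0.26  0.03  2.38  0.41  0.24 -0.56] 0.0
490 [349. -82. 311.] [-0.28 -0.02  2.43  0.44  0.25 -0.61] 0.0
35 -0.07
580 [414. -86. 297.] [-0.25  0.11  2.36  0.97  0.12 -1.12] 0.0
65
[... 251 characters left out ...]
60 [394. -85. 297.] [-0.26  0.08  2.39  1.04  0.12 -1.19] 0.0
520 [354. -82. 297.] [-0.29  0.02  2.46  1.13  0.14 -1.3 ] 0.0
490 [324. -80. 297.] [-0.31 -0.03  2.51  1.15  0.15 -1.35] 0.0
40 -0.07
580 [391. -85. 282.] [-0.27  0.13  2.44  2.3   0.17 -2.46] 0.0
650 [461. -90. 282.] [-0.23  0.22  2.31  2.22  0.13 -2.35] 0.0
680 [491. -92. 282.] [-0.22  0.26  2.25  2.13  0.11 -2.24] 0.0
640 [451. -89. 282.] [-0.23  0.21  2.33  2.25  0.14 -2.38] 0.0
600 [411. -86. 282.] [-0.26  0.15  2.4   2.3   0.16 -2.45] 0.0
560 [371. -83. 282.] [-0.28  0.1   2.48  2.3   0.18 -2.47] 0.0
520 [331. -81. 282.] [-0.32  0.04  2.55  2.24  0.2  -2.45] 0.0
490 [301. -78. 282.] [-0.36 -0.01  2.6   2.17  0.22 -2.4 ] 0.0
```

```bash
python3 -m creep '[[0.05,0.006,-0.01,4,0,0,1],[0.05,0.006,-0.01,4,-5,5,1],[0,0,0,2,-5,5,1],[0,0,0,0,0,0,1]]' 80
python3 - <<'E'
from h import *
T,a=toolpose((600,-101,60),-0.08,34); print(T,a); delta(T,a); print(hookpts()['E'])
E
```

```text
clock: 7.02
eef_pos: [376.9, -88.5, 354.1]
tcp_rot: [2.563, -0.001, 1.51]
contact_force: [-0.4, 1.1, -1.5]
opening: 0.271
[439.23422694 -88.11123037 342.02880319] [2.54818071e+00 2.22044605e-16 1.49079633e+00]
clk 7.02 pos [376.9 -88.5 354.1] rpy [ 2.563e+00 -1.000e-03  1.510e+00] F [-0.4  1.1 -1.5] q [-0.29 -0.07  2.35  0.4   0.32 -0.57] op 0.271
rotvec [-0.0145 -0.011   0.0154]
shift [ 4.2 45.4 44.1]
[533.8069282  -97.89004875  69.77138317]
```

```bash
python3 -m creep '[[-0.014,-0.01,0.015,1,10,10,1],[0,0,0,1,14,14,1],[0,0,0,1,12,12,1],[0,0,0,0,4,4,1],[0,0,0,0,0,0,1],[0,0,0,0,0,0,1]]' 80
python3 - <<'E'
from h import *
T,a=toolpose((640,-102,55),-0.08,34); delta(T,a); H=hookpts(); print(H['E'],H['C'])
s=grab_frame('scene');t=grab_frame('top'); cv2.imwrite('pics/s_f.png',s['color'][:,:,::-1])
crop(t,280,180,440,300,5,'t_f')
for k in H: print(k,proj(t,H[k]),proj(s,H[k]))
E
```

```text
clock: 7.52
eef_pos: [433.2, -91.7, 342.7]
tcp_rot: [2.543, -0.001, 1.485]
contact_force: [-0.7, 0.6, -1.6]
opening: 0.273
clk 7.52 pos [433.2 -91.7 342.7] rpy [ 2.543e+00 -1.000e-03  1.485e+00] F [-0.7  0.6 -1.6] q [-0.25  0.05  2.27  0.38  0.25 -0.51] op 0.273
rotvec [ 0.0055  0.0021 -0.0054]
shift [ 6.5 34.5 30.4]
[ 595.47335622 -105.29140881   61.52555232] [ 607.35639861 -106.34326919   86.61911511]
G [357.1 269.8] [257.4 228.7]
guard [356.4 262.5] [265.6 248.1]
C [354.8 246.3] [285.  293.9]
E [354.2 252.7] [282.3 296.8]
```

View pics/t_f.png

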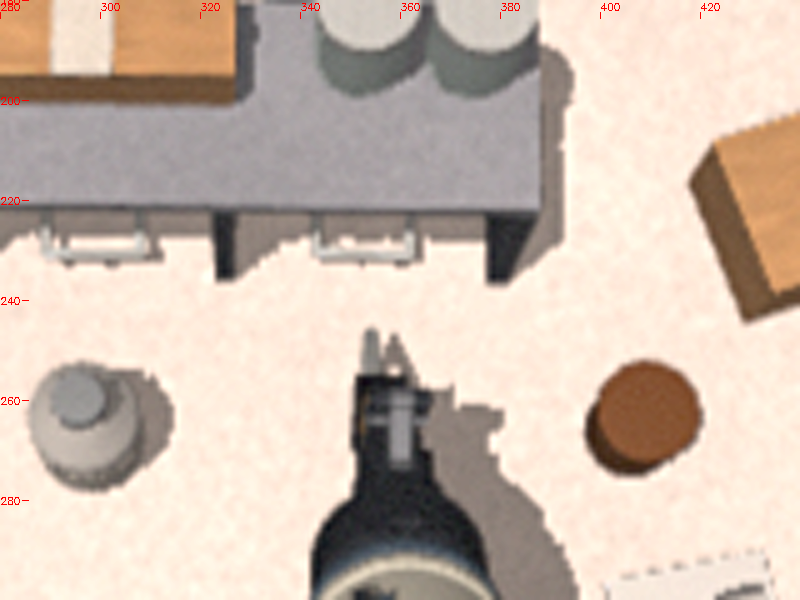

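View pics/s_f.png

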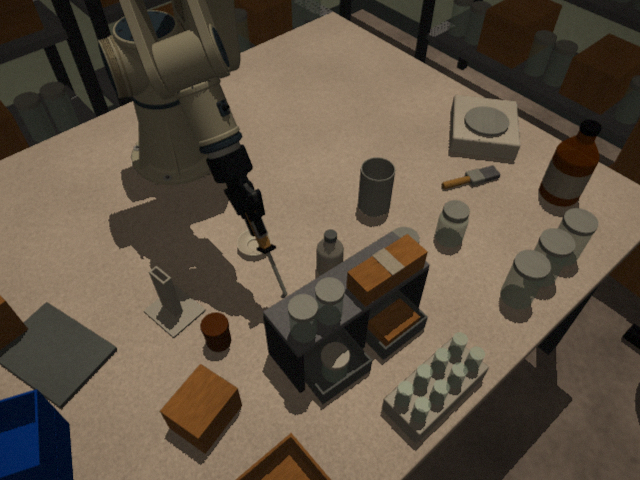

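Run:
```python
from h import *
T,a=toolpose((640,-104,50),-0.08,34.5); delta(T,a)
T,a=toolpose((675,-106,50),-0.08,34.5); delta(T,a)
```

```text
clk 7.62 pos [432.8 -91.6 342.7] rpy [ 2.543e+00 -1.000e-03  1.485e+00] F [ 0.4  0.7 -0.8] q [-0.25  0.04  2.27  0.38  0.25 -0.5 ] op 0.268
rotvec [-0.0033  0.0022 -0.0054]
shift [ 4.4 29.3 34.7]
clk 7.62 pos [432.8 -91.6 342.7] rpy [ 2.543e+00 -1.000e-03  1.485e+00] F [ 0.4  0.7 -0.8] q [-0.25  0.04  2.27  0.38  0.25 -0.5 ] op 0.268
rotvec [-0.0033  0.0022 -0.0054]
shift [ 5.4 58.3 54.5]
```

```bash
python3 -m creep '[[-0.003,0.002,-0.005,2,10,12,1],[0,0,0,2,10,12,1],[0,0,0,0,6,7,1],[0,0,0,0,0,0,1],[0,0,0,0,0,0,1]]' 80
python3 - <<'E'
from h import *
T,a=toolpose((675,-106,50),-0.08,34.5); delta(T,a); H=hookpts(); print(H['E'],H['C'])
E
```

```text
clock: 8.03
eef_pos: [469.7, -91.1, 332.4]
tcp_rot: [2.539, -0.0, 1.489]
contact_force: [-0.1, -0.2, -0.8]
opening: 0.27
clk 8.03 pos [469.7 -91.1 332.4] rpy [ 2.539 -0.     1.489] F [-0.1 -0.2 -0.8] q [-0.22  0.12  2.22  0.38  0.22 -0.49] op 0.27
rotvec [ 0.0004  0.0007 -0.0013]
shift [ 1.6 33.6 25.3]
[ 633.02014771 -104.41808689   51.87799286] [ 644.82020752 -105.38572786   77.01406772]
```

```bash
python3 -m creep '[[0,0,0,1,8,6,1],[0,0,0,0.5,10,7,1],[0,0,0,0,8,6,1],[0,0,0,0,4,3,1],[0,0,0,0,0,0,1],[0,0,0,0,0,0,1]]' 80
python3 - <<'E'
from h import *
T,a=toolpose((675,-106,50),-0.08,34.5); delta(T,a); H=hookpts(); print(H['E'],H['C'])
s=grab_frame('scene');t=grab_frame('top')
crop(t,300,180,400,280,6,'t_g');crop(s,220,200,380,320,5,'s_g')
E
```

```text
clock: 8.53
eef_pos: [509.6, -93.0, 332.0]
tcp_rot: [2.538, -0.0, 1.489]
contact_force: [-1.2, -0.2, -1.4]
opening: 0.268
clk 8.53 pos [509.6 -93.  332. ] rpy [ 2.538 -0.     1.489] F [-1.2 -0.2 -1.4] q [-0.21  0.18  2.14  0.32  0.23 -0.41] op 0.268
rotvec [ 0.0011  0.001  -0.0016]
shift [0.3 1.  2.4]
[ 673.07081564 -106.40545481   51.52827828] [ 684.8536765  -107.3749988    76.67234665]
```

View pics/t_g.png

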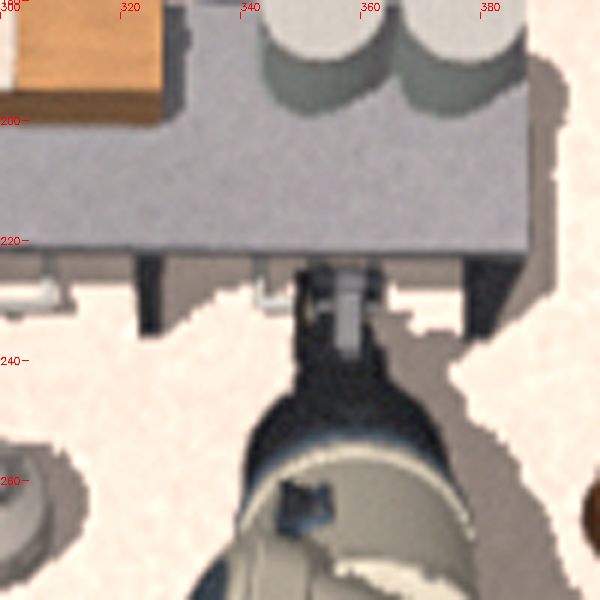

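View pics/s_g.png

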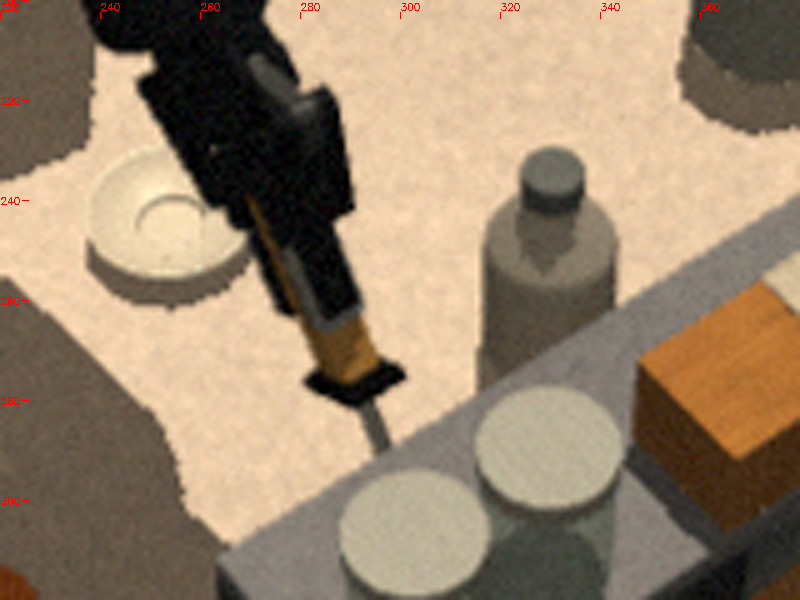

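```bash
python3 -m creep '[[0,0,0,0,-4,8,1],[0,0,0,0,-5,8,1],[0,0,0,0,-5,8,1],[0,0,0,0,-1,2,1],[0,0,0,0,0,0,1]]' 80
python3 - <<'E'
from h import *
T,a=toolpose((675,-106,20),-0.08,34.5); delta(T,a); H=hookpts(); print(H['E'],H['C'])
E
```

```text
clock: 9.05
eef_pos: [510.2, -93.1, 301.5]
tcp_rot: [2.538, -0.0, 1.488]
contact_force: [0.2, -0.1, -0.7]
opening: 0.266
clk 9.05 pos [510.2 -93.1 301.5] rpy [ 2.538 -0.     1.488] F [ 0.2 -0.1 -0.7] q [-0.21  0.24  2.17  0.47  0.15 -0.57] op 0.266
rotvec [ 0.0011  0.0013 -0.002 ]
shift [0.3 0.8 1.6]
[ 673.69903006 -106.60605613   21.0255928 ] [ 685.48149342 -107.57928925   46.16970493]
```

```bash
python3 -m creep '[[0,0,0,0,-3,-2,1],[0,0,0,0,-3,-2,1],[0,0,0,0,-3,-2,1],[0,0,0,0,-3,-2,1],[0,0,0,0,-3,-2,1],[0,0,0,0,-3,-2,1]]' 80
python3 - <<'E'
from h import *
T,a=toolpose((650,-105,20),-0.08,34.5); delta(T,a); H=hookpts(); print(H['E'],H['C'])
s=grab_frame('scene');t=grab_frame('top')
crop(t,300,180,400,280,6,'t_h');crop(s,240,250,400,410,5,'s_h')
E
```

```text
clock: 9.55
eef_pos: [487.2, -91.3, 303.0]
tcp_rot: [2.535, 0.001, 1.488]
contact_force: [1.5, -0.1, -3.4]
opening: 0.267
clk 9.55 pos [487.2 -91.3 303. ] rpy [2.535e+00 1.000e-03 1.488e+00] F [ 1.5 -0.1 -3.4] q [-0.21  0.2   2.21  0.54  0.15 -0.64] op 0.267
rotvec [ 0.0041  0.0018 -0.0017]
shift [-0.6 -1.6  1.7]
[ 651.5173116  -105.01687719   23.02227373] [ 663.22553098 -105.97049043   48.20179359]
```

View pics/s_h.png

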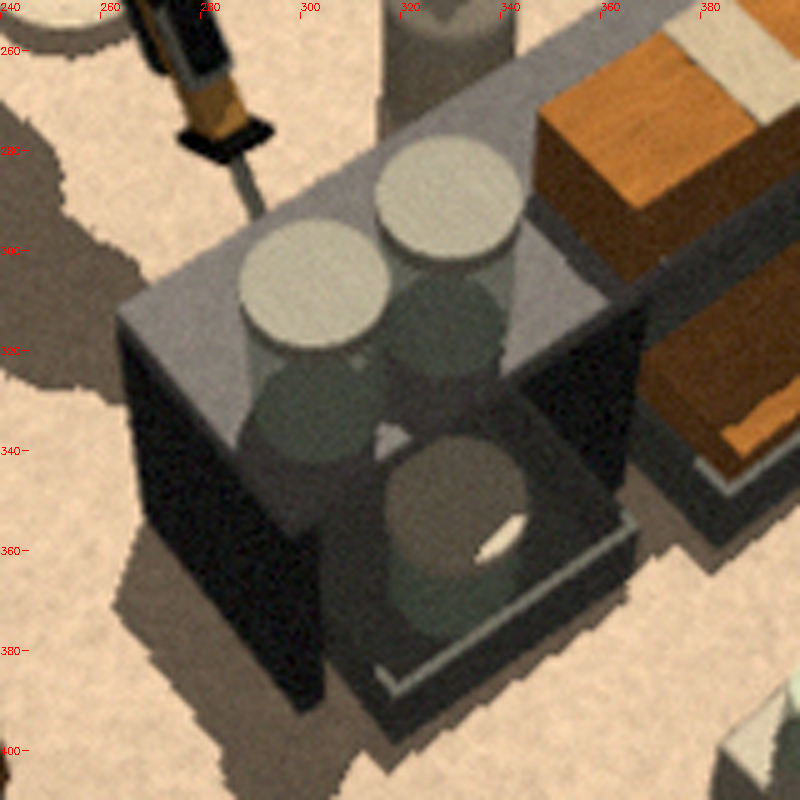

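```bash
python3 -m creep '[[0,0,0,0,-4.3,-2.5,1],[0,0,0,0,-4.3,-2.5,1],[0,0,0,0,-4.3,-2.5,1],[0,0,0,0,-4.3,-2.5,1],[0,0,0,0,-4.3,-2.5,1],[0,0,0,0,-4.3,-2.5,1],[0,0,0,0,-4.3,-2.5,1],[0,0,0,0,-4.3,-2.5,1]]' 80
python3 - <<'E'
from h import *
T,a=toolpose((610,-102.5,20),-0.08,34.5); delta(T,a); H=hookpts(); print(H['E'],H['C'])
s=grab_frame('scene');t=grab_frame('top')
crop(t,300,180,400,280,6,'t_i');crop(s,240,250,400,410,5,'s_i')
E
```

```text
clock: 10.32
eef_pos: [446.3, -88.5, 301.5]
tcp_rot: [2.528, 0.003, 1.487]
contact_force: [3.2, 0.3, -1.2]
opening: 0.268
clk 10.32 pos [446.3 -88.5 301.5] rpy [2.528 0.003 1.487] F [ 3.2  0.3 -1.2] q [-0.23  0.15  2.29  0.73  0.12 -0.85] op 0.268
rotvec [ 0.0115  0.0049 -0.0017]
shift [-0.8 -0.1  1.1]
[ 612.61426457 -103.42032634   22.82095779] [ 624.14021869 -104.31578654   48.08655757]
```

View pics/s_i.png

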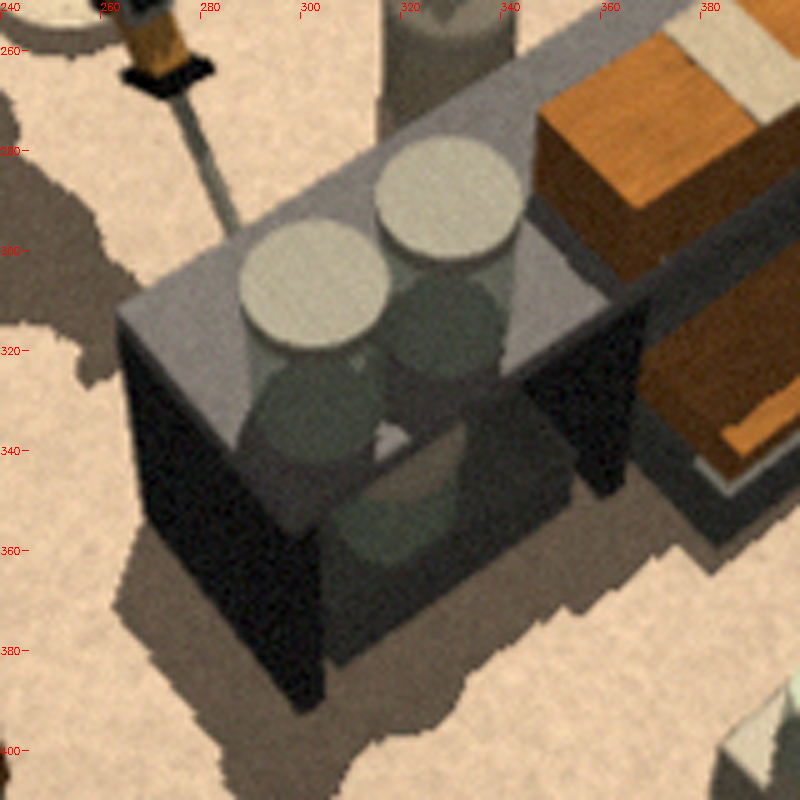

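View pics/t_i.png

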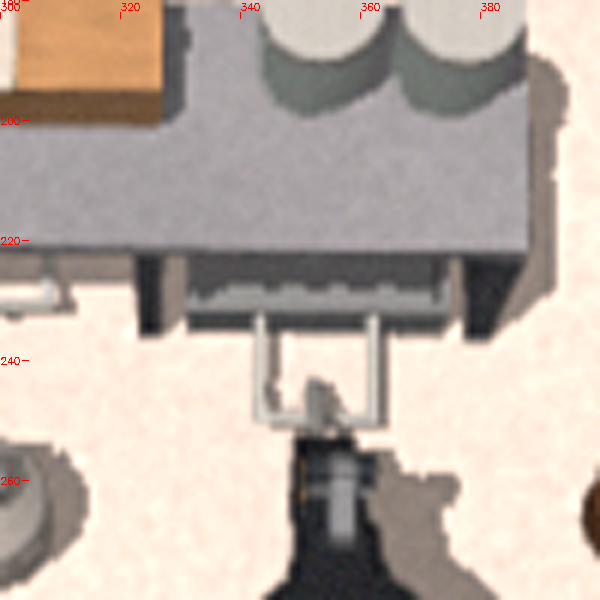

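```bash
python3 -m creep '[[0.003,0,0,0,-4.5,-2.5,1],[0.003,0,0,0,-4.5,-2.5,1],[0.003,0,0,0,-4.5,-2.5,1],[0.002,0,0,0,-4.5,-2.6,1],[0.002,0,0,0,-4.5,-2.6,1],[0.002,0,0,0,-4.5,-2.6,1],[0.001,0,0,0,-4.5,-2.7,1],[0.001,0,0,0,-4.5,-2.7,1],[0.001,0,0,0,-4.5,-2.7,1],[0.001,0,0,0,-4.5,-2.7,1]]' 80
python3 - <<'E'
from h import *
T,a=toolpose((555,-99,20),-0.08,34.5); delta(T,a); H=hookpts(); print(H['E'],H['C'])
E
```

```text
clock: 11.25
eef_pos: [392.1, -84.5, 299.2]
tcp_rot: [2.542, 0.005, 1.485]
contact_force: [4.6, -0.6, -0.5]
opening: 0.27
clk 11.25 pos [392.1 -84.5 299.2] rpy [2.542 0.005 1.485] F [ 4.6 -0.6 -0.5] q [-0.25  0.07  2.39  0.82  0.12 -0.96] op 0.27
rotvec [-0.0024  0.0075 -0.0017]
shift [-1.4  0.6 -1.3]
[554.44503896 -99.91703468  18.18912416] [ 566.32257631 -100.80587265   43.29159563]
```

```bash
python3 -m creep '[[0,0.002,0,0,-4.5,-3,1],[0,0.002,0,0,-4.5,-3,1],[0,0.002,0,0,-4.5,-3,1],[0,0,0,0,-4.5,-3,1],[0,0,0,0,-4.5,-3,1],[0,0,0,0,-4.5,-3,1],[0,0,0,0,-4.5,-3,1],[0,0,0,0,-4,-2.8,1],[0,0,0,0,-3,-2.1,1],[0,0,0,0,-2,-1.4,1]]' 80
python3 - <<'E'
from h import *
T,a=toolpose((495,-95,20),-0.08,34.5); delta(T,a); H=hookpts(); print(H['E'],H['C'])
s=grab_frame('scene');t=grab_frame('top')
crop(t,280,180,400,300,6,'t_j');crop(s,240,250,400,410,5,'s_j')
E
```

```text
clock: 12.08
eef_pos: [336.7, -79.5, 298.2]
tcp_rot: [2.544, -0.001, 1.489]
contact_force: [3.9, -0.2, -1.0]
opening: 0.267
clk 12.08 pos [336.7 -79.5 298.2] rpy [ 2.544e+00 -1.000e-03  1.489e+00] F [ 3.9 -0.2 -1. ] q [-0.29 -0.02  2.49  0.97  0.15 -1.14] op 0.267
rotvec [-0.0046  0.     -0.0022]
shift [-2.8 -2.5 -4.6]
[498.58765169 -92.40331793  16.81128859] [510.51027521 -93.41290453  41.88780715]
```

View pics/t_j.png

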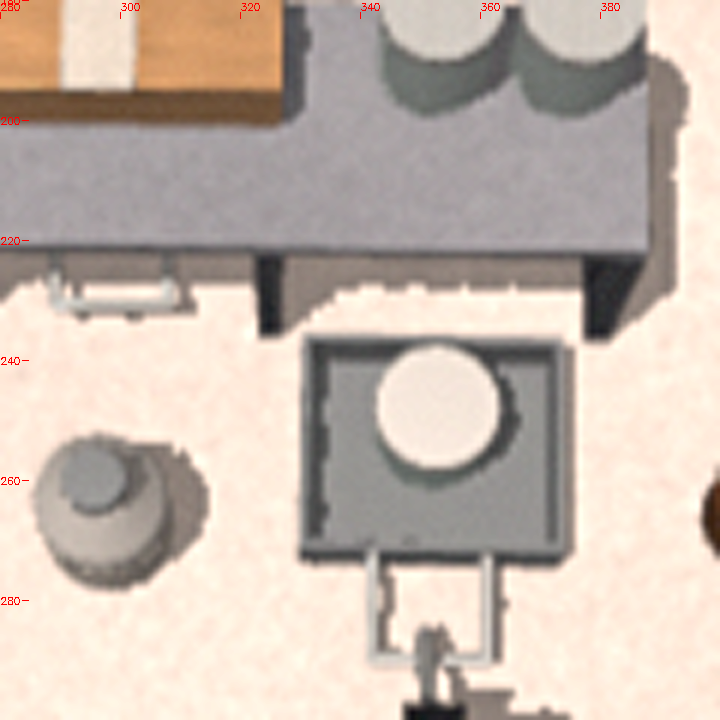

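Run:
```python
from h import *
t=grab_frame('top')
c=[onz(t,*p,45) for p in [(330,236),(372.5,237),(329.5,272.5),(373,273)]]; print(c, np.mean(c,0))
m=np.mean(c,0)[:2]; u=np.array([np.cos(.064),-np.sin(.064)]); print('shelf x',(m-np.array([660,-29]))@u)
# shelf from panel foot & rim
print([onz(t,*p,160) for p in [(262,220.3),(387,221.8)]])
```

```text
[array([648.9, -43.3,  45. ]), array([ 640.1, -159.4,   45. ]), array([547.8, -36.6,  45. ]), array([ 540.5, -153.5,   45. ])] [594.325 -98.2    45.   ]
shelf x -61.114766278887274
[array([669.9, 127.8, 160. ]), array([ 650. , -185.9,  160. ])]
```

```bash
python3 -m creep '[[0,0,0,-0.5,-3,-2.6,1],[0,0,0,-0.5,-4,-3.2,1],[0,0,0,0,-2,-1.5,1],[0,0,0,0,0,0,1],[0,0,0,0,0,0,1]]' 80
python3 - <<'E'
from h import *
T,a=toolpose((506,-92,20),-0.08,34.5); delta(T,a); H=hookpts(); print(H['E'],H['C'])
T,a=toolpose((506,-92,80),-0.08,34.5); delta(T,a); 
t=grab_frame('top')
crop(t,280,180,400,300,6,'t_k')
E
```

```text
clock: 12.65
eef_pos: [323.6, -79.2, 298.3]
tcp_rot: [2.547, -0.002, 1.49]
contact_force: [3.4, -0.1, -3.0]
opening: 0.269
clk 12.65 pos [323.6 -79.2 298.3] rpy [ 2.547e+00 -2.000e-03  1.490e+00] F [ 3.4 -0.1 -3. ] q [-0.31 -0.04  2.51  0.96  0.16 -1.15] op 0.269
rotvec [-0.0078 -0.0016 -0.002 ]
shift [ 1.8 17.1  8.8]
[484.65594743 -91.51092034  16.38126784] [496.65759227 -92.54433932  41.41909055]
clk 12.65 pos [323.6 -79.2 298.3] rpy [ 2.547e+00 -2.000e-03  1.490e+00] F [ 3.4 -0.1 -3. ] q [-0.31 -0.04  2.51  0.96  0.16 -1.15] op 0.269
rotvec [-0.0078 -0.0016 -0.002 ]
shift [  1.9  50.7 -41. ]
```

View pics/t_k.png

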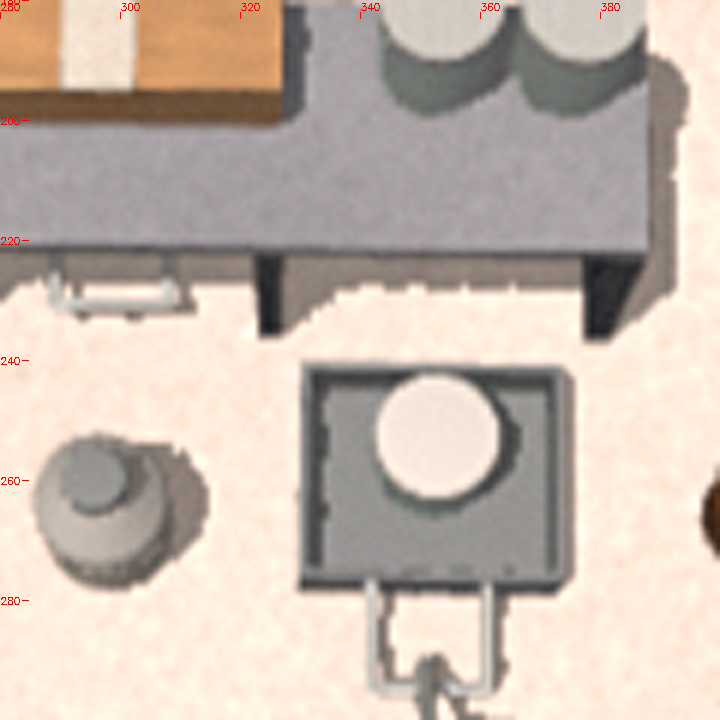

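```bash
python3 -m creep '[[0,0,0,0.5,4,2.5,1],[0,0,0,0.5,5,2.9,1],[0,0,0,0.5,5,2.9,1],[0,0,0,0,0,0,1],[0,0,0,0,3,-4,1],[0,0,0,0,5,-7,1],[0,0,0,0,5,-7,1]]' 80
python3 - <<'E'
from h import *
T,a=toolpose((502,-92,80),-0.08,34.5); delta(T,a);H=hookpts(); print(H['E'],H['C'])
t=grab_frame('top')
crop(t,280,180,400,300,6,'t_l')
E
```

```text
clock: 13.28
eef_pos: [342.1, -78.4, 319.7]
tcp_rot: [2.555, -0.004, 1.491]
contact_force: [-0.4, -0.1, -1.2]
opening: 0.273
clk 13.28 pos [342.1 -78.4 319.7] rpy [ 2.555 -0.004  1.491] F [-0.4 -0.1 -1.2] q [-0.29 -0.07  2.45  0.59  0.21 -0.75] op 0.273
rotvec [-0.0152 -0.0037 -0.0024]
shift [ -0.6  20.  -35.9]
[501.14463135 -89.90381684  36.61623432] [513.32588659 -90.98968084  61.5649401 ]
```

View pics/t_l.png

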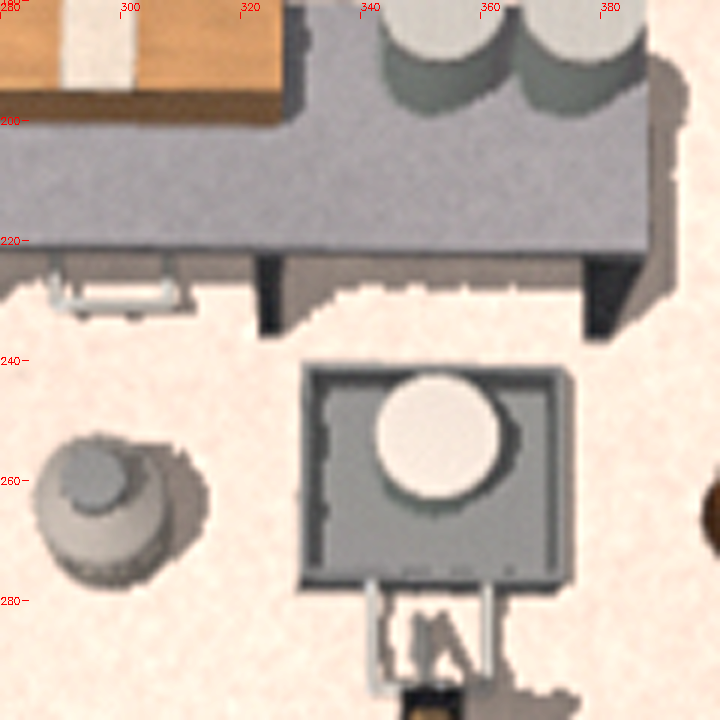

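```bash
python3 -m creep '[[0,0,0,0,10,-14,1],[0,0,0,0,14,-20,1],[0,0,0,0,16,-24,1],[0,0,0,0,16,-24,1],[0.06,0,0,10,12,-20,1],[0.11,0,0,20,10,-18,1],[0.11,0,0,30,0,-20,1],[0.11,0,0,30,0,-10,1],[0.11,0,0,30,0,0,1],[0.07,0,0,30,0,0,1]]' 80
python3 - <<'E'
from h import *
d=np.array([np.cos(-.08),np.sin(-.08),0])
Eh=np.array([496.5,267.5,150])+3*d
T,a=toolpose(Eh,-0.08,0); print(T); delta(T,a);H=hookpts(); print(H['E'],H['C'])
E
```

```text
clock: 14.17
eef_pos: [340.6, 75.3, 501.2]
tcp_rot: [-3.139, -0.006, 1.488]
contact_force: [0.9, -0.3, -1.9]
opening: 0.269
[523.41364607 265.34230326 474.        ]
clk 14.17 pos [340.6  75.3 501.2] rpy [-3.139 -0.006  1.488] F [ 0.9 -0.3 -1.9] q [ 0.21 -0.2   2.03  0.01  1.32  0.29] op 0.269
rotvec [-0.0022 -0.0055 -0.003 ]
shift [204.4 166.5  28. ]
[316.12543332  79.16294406 177.26633597] [340.06685263  77.09445954 191.21373046]
```

```bash
python3 -m creep '[[0,0,0,25,20,0,1],[-0.002,-0.005,-0.003,28,23,2,1],[0,0,0,28,23,2,1],[0,0,0,28,23,2,1],[0,0,0,28,23,2,1],[0,0,0,20,16,2,1],[0,0,0,10,8,0,1],[0,0,0,0,0,0,1],[0,0,0,0,0,0,1]]' 80
python3 - <<'E'
from h import *
d=np.array([np.cos(-.08),np.sin(-.08),0])
Eh=np.array([496.5,267.5,150])+3*d
T,a=toolpose(Eh,-0.08,0); delta(T,a);H=hookpts(); print(H['E'],H['C'])
s=grab_frame('scene');t=grab_frame('top')
crop(t,170,220,290,340,5,'t_m');crop(s,310,60,430,240,4,'s_m')
for k in H: print(k,proj(t,H[k]),proj(s,H[k]))
print('rim c',proj(t,(496.5,267.5,125)),proj(s,(496.5,267.5,125)))
E
```

```text
clock: 14.92
eef_pos: [494.1, 253.6, 484.0]
tcp_rot: [-3.123, -0.018, 1.518]
contact_force: [-1.1, -0.1, -1.4]
opening: 0.273
clk 14.92 pos [494.1 253.6 484. ] rpy [-3.123 -0.018  1.518] F [-1.1 -0.1 -1.4] q [0.46 0.18 1.69 0.03 1.28 0.51] op 0.273
rotvec [-0.0185 -0.0177  0.0275]
shift [13.  28.8  9.8]
[464.58149398 261.02244098 160.59409728] [488.78660366 259.50374193 174.15161249]
G [192.3 283.9] [380.6  98.5]
guard [197.2 287. ] [378.8 115.1]
C [208.  293.9] [374.7 152.4]
E [208.6 304.6] [367.3 151.3]
rim c [209.5 293.4] [377.7 168.4]
```

View pics/s_m.png

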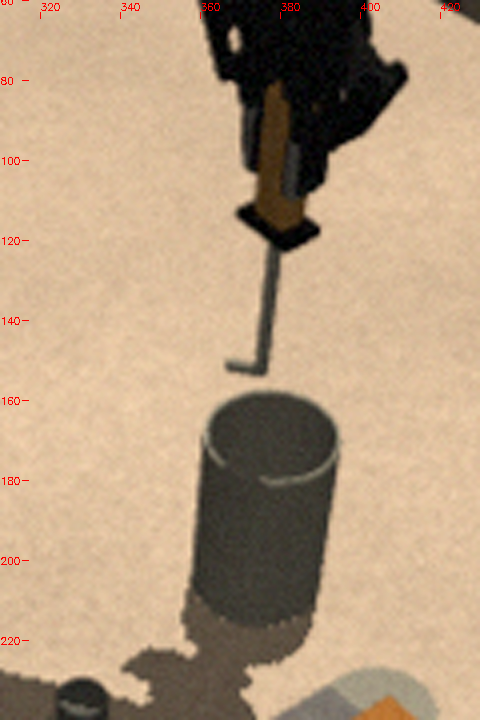

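View pics/t_m.png

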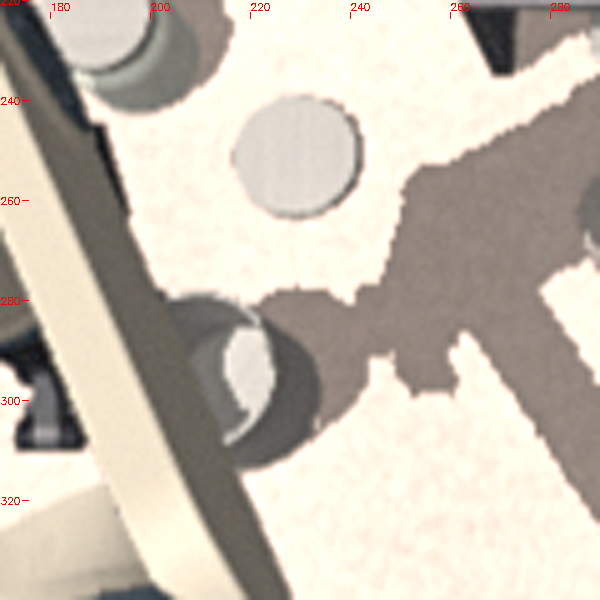

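```bash
python3 -m creep '[[-0.018,-0.018,0.027,6,12,-8,1],[0,0,0,4,11,0,1],[0,0,0,0,4,0,1],[0,0,0,0,0,0,1],[0,0,0,0,0,0,1]]' 80
python3 - <<'E'
from h import *
d=np.array([np.cos(-.08),np.sin(-.08),0])
Eh=np.array([496.5,267.5,150])+3*d
T,a=toolpose(Eh,-0.08,0); delta(T,a);H=hookpts(); print(H['E'],H['C'])
E
```

```text
clock: 15.43
eef_pos: [520.2, 257.7, 492.9]
tcp_rot: [-3.14, -0.001, 1.49]
contact_force: [-0.1, 0.6, -1.7]
opening: 0.267
clk 15.43 pos [520.2 257.7 492.9] rpy [-3.14e+00 -1.00e-03  1.49e+00] F [-0.1  0.6 -1.7] q [0.46 0.21 1.63 0.   1.3  0.54] op 0.267
rotvec [-0.0019 -0.0007 -0.0003]
shift [ 7.9  2.7 18.9]
[495.64882907 259.90558427 168.91087192] [519.59656399 257.96864531 182.86631029]
```

```bash
python3 -m creep '[[-0.002,0,0,7.5,2.5,0,1],[0,0,0,0,0,0,1],[0,0,0,0,0,6,1],[0,0,0,0,0,12,1],[0,0,0,0,0,0,1]]' 80
python3 - <<'E'
from h import *
d=np.array([np.cos(-.08),np.sin(-.08),0])
Eh=np.array([496.5,267.5,12])+3*d
T,a=toolpose(Eh,-0.08,0); delta(T,a);H=hookpts(); print(H['E'],H['C'])
s=grab_frame('scene');crop(s,310,60,430,240,4,'s_n')
E
```

```text
clock: 15.85
eef_pos: [522.3, 264.8, 473.2]
tcp_rot: [-3.141, -0.002, 1.491]
contact_force: [-0.0, 0.3, -1.2]
opening: 0.273
clk 15.85 pos [522.3 264.8 473.2] rpy [-3.141e+00 -2.000e-03  1.491e+00] F [-0.   0.3 -1.2] q [0.47 0.23 1.64 0.   1.27 0.55] op 0.273
rotvec [-0.0007 -0.0015 -0.    ]
shift [  0.5   1.2 137.2]
[498.1784675  267.18367505 149.18449802] [522.10991319 265.24251452 163.16726608]
```

View pics/s_n.png

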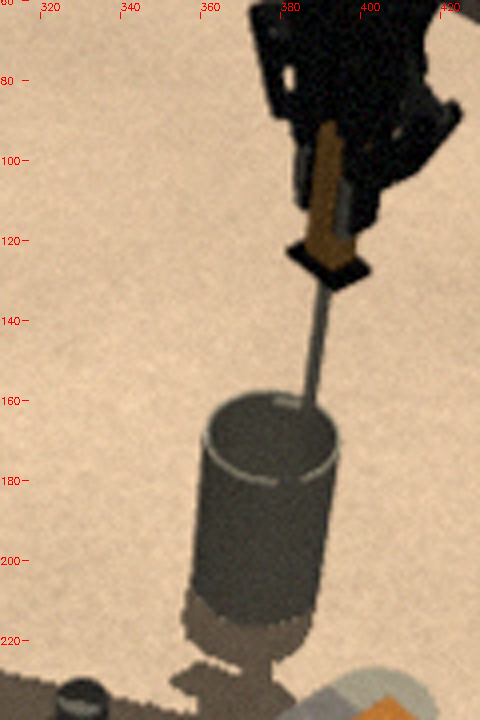

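Run:
```python
from h import *
s=grab_frame('scene');H=hookpts()
for k in H: print(k,proj(s,H[k]))
im=s['color'][130:200,350:410,::-1]; im=np.clip(cv2.resize(im,None,fx=9,fy=9,interpolation=cv2.INTER_CUBIC).astype(float)*2.5,0,255).astype(np.uint8); cv2.imwrite('pics/s_o.png',im)
```

```text
G [394.1 107.5]
guard [391.9 124.2]
C [387.  161.8]
E [379.5 160.7]
```

View pics/s_o.png

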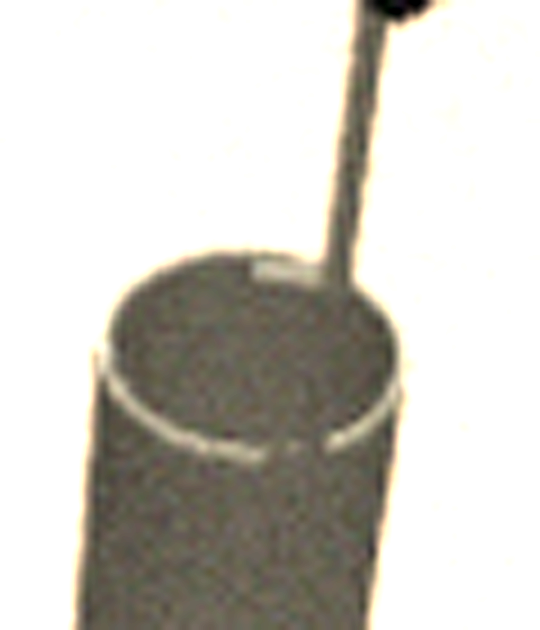

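```bash
python3 -m creep '[[0,0,0,0,0.5,10,1],[0,0,0,0,0,14,1],[0,0,0,0,0,12,1],[0,0,0,0,0,4,1],[0,0,0,0,0,0,1]]' 80
python3 - <<'E'
from h import *
d=np.array([np.cos(-.08),np.sin(-.08),0])
Eh=np.array([496.5,267.5,12])+3*d
T,a=toolpose(Eh,-0.08,0); delta(T,a);H=hookpts(); print(H['E'],H['C'])
s=grab_frame('scene')
im=s['color'][120:210,340:420,::-1]; im=np.clip(cv2.resize(im,None,fx=7,fy=6.5,interpolation=cv2.INTER_CUBIC).astype(float)*2.5,0,255).astype(np.uint8); cv2.imwrite('pics/s_p.png',im)
E
```

```text
clock: 16.37
eef_pos: [523.4, 265.0, 432.6]
tcp_rot: [3.139, -0.003, 1.491]
contact_force: [0.3, 0.1, -1.2]
opening: 0.27
clk 16.37 pos [523.4 265.  432.6] rpy [ 3.139e+00 -3.000e-03  1.491e+00] F [ 0.3  0.1 -1.2] q [0.47 0.27 1.69 0.   1.18 0.54] op 0.27
rotvec [ 0.0025 -0.0034  0.0001]
shift [-0.  -0.3 96.6]
[500.39537895 267.98576741 108.5499437 ] [524.28013259 266.0249636  122.60959492]
```

View pics/s_p.png

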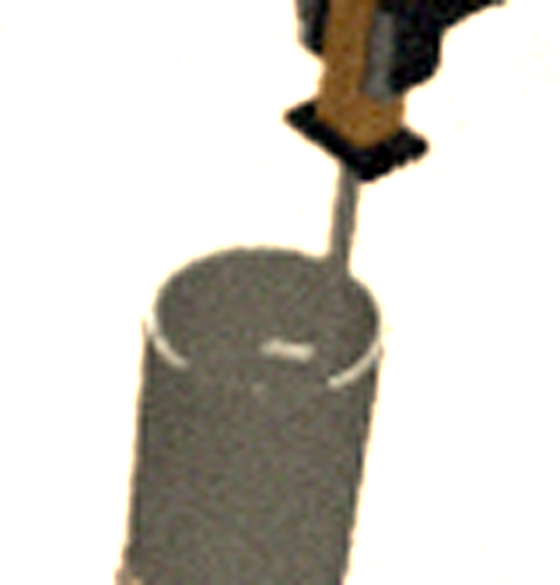

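```bash
python3 -m creep '[[0.002,-0.003,0,0,0,12,1],[0,0,0,0,0,14,1],[0,0,0,0,0,14,1],[0,0,0,0,0,14,1],[0,0,0,0,0,12,1],[0,0,0,0,0,6,1],[0,0,0,0,0,3,1],[0,0,0,0,0,0,1]]' 80
python3 - <<'E'
from h import *
d=np.array([np.cos(-.08),np.sin(-.08),0])
Eh=np.array([496.5,267.5,11])+3*d
T,a=toolpose(Eh,-0.08,0); delta(T,a);H=hookpts(); print(H['E'],H['C'])
E
```

```text
clock: 17.08
eef_pos: [524.8, 265.7, 355.3]
tcp_rot: [3.136, -0.003, 1.491]
contact_force: [0.3, -0.3, -1.1]
opening: 0.272
clk 17.08 pos [524.8 265.7 355.3] rpy [ 3.136e+00 -3.000e-03  1.491e+00] F [ 0.3 -0.3 -1.1] q [ 0.47  0.35  1.76 -0.    1.03  0.55] op 0.272
rotvec [ 0.0055 -0.0028  0.0002]
shift [-0.5 -1.5 20.3]
[502.74425893 268.35036366  31.14210786] [526.58691488 266.40346519  45.27495413]
```

```bash
python3 -m creep '[[0.005,-0.003,0,-0.5,-1,6,1],[0,0,0,0,0,6,1],[0,0,0,0,0,4,1],[0,0,0,0,0,0,1],[0,0,0,0,0,0,1]]' 80
python3 - <<'E'
from h import *
d=np.array([np.cos(-.08),np.sin(-.08),0])
Eh=np.array([496.5,267.5,9])+3*d
T,a=toolpose(Eh,-0.08,0); delta(T,a);H=hookpts(); print(H['E'],H['C'])
s=grab_frame('scene');crop(s,310,60,430,240,4,'s_q')
E
```

```text
clock: 17.5
eef_pos: [524.4, 265.6, 339.5]
tcp_rot: [3.139, -0.001, 1.491]
contact_force: [0.1, 0.8, -0.6]
opening: 0.273
clk 17.5 pos [524.4 265.6 339.5] rpy [ 3.139e+00 -1.000e-03  1.491e+00] F [ 0.1  0.8 -0.6] q [ 0.47  0.36  1.78 -0.    1.    0.55] op 0.273
rotvec [ 0.0028 -0.0011  0.0002]
shift [-0.3 -1.   6.5]
[501.41240913 267.76589649  15.47296283] [525.29622949 265.84052292  29.53909457]
```

View pics/s_q.png

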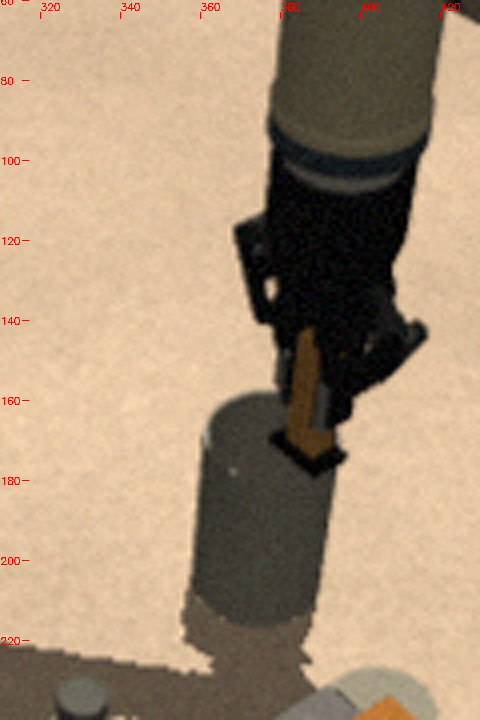

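```bash
python3 -m creep '[[0.003,0,0,0,-0.5,2.5,1],[0,0,0,0,0,2,1],[0,0,0,0,0,1,1],[0,0,0,0,0,0,1]]' 80
python3 - <<'E'
from h import *
delta();H=hookpts(); print(H['E'],H['C'])
E
```

```text
clock: 17.88
eef_pos: [524.1, 265.7, 334.3]
tcp_rot: [3.141, -0.002, 1.491]
contact_force: [0.1, 0.5, -1.2]
opening: 0.271
clk 17.88 pos [524.1 265.7 334.3] rpy [ 3.141e+00 -2.000e-03  1.491e+00] F [ 0.1  0.5 -1.2] q [0.47 0.37 1.78 0.   0.99 0.55] op 0.271
[500.39570672 268.22395878  10.32080936] [524.30916694 266.28366038  24.33443353]
```

```bash
python3 -m creep '[[0,0,0,0,0,0.5,0.72],[0,0,0,0,0,0,0.68],[0,0,0,0,0,0,0.62],[0,0,0,0,0,0,0.5],[0,0,0,0,0,0,0.3],[0,0,0,0,0,0,0],[0,0,0,0,0,0,0],[0,0,0,0,0,0,0],[0,0,0,0,0,0,0]]' 20
python3 - <<'E'
from h import *
delta()
s=grab_frame('scene');crop(s,310,60,430,240,4,'s_r')
E
```

```text
clock: 18.63
eef_pos: [524.5, 265.9, 334.8]
tcp_rot: [3.139, -0.003, 1.491]
contact_force: [-0.3, -0.6, -0.1]
opening: 0.997
clk 18.63 pos [524.5 265.9 334.8] rpy [ 3.139e+00 -3.000e-03  1.491e+00] F [-0.3 -0.6 -0.1] q [0.47 0.37 1.78 0.   0.99 0.55] op 0.997
```

View pics/s_r.png

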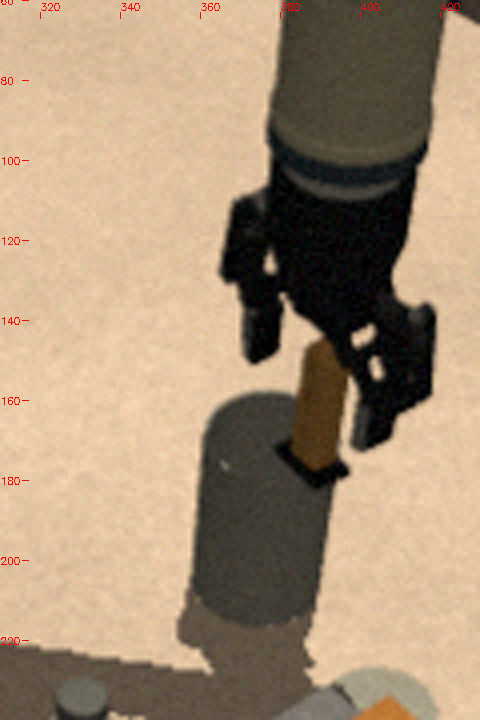

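```bash
python3 -m creep '[[0,0,0,0,0,-6,0],[0,0,0,0,0,-12,0],[0,0,0,0,0,-18,0],[0,0,0,0,0,-25,0],[0,0,0,0,0,-30,0],[0,0,0,0,0,-30,0],[0,0,0,0,-20,-25,0],[0,0,0,0,-30,-10,0],[0,0,0,0,-30,0,0],[0,0,0,0,-30,0,0]]'
python3 -m creep '[[0,0,0,0,-30,0,0],[0,0,0,0,-30,0,0],[0,0,0,0,-10,0,0],[0,0,0,0,0,0,0],[0,0,0,0,0,0,0],[0,0,0,0,0,0,0]]'
python3 - <<'E'
from h import *
delta()
s=grab_frame('scene');t=grab_frame('top')
cv2.imwrite('pics/s_z.png',s['color'][:,:,::-1]);cv2.imwrite('pics/t_z.png',t['color'][:,:,::-1])
crop(s,310,100,430,240,4,'s_zc');crop(t,180,220,400,340,3,'t_zc')
E
```

```text
clock: 19.52
eef_pos: [414.7, 273.6, 506.6]
tcp_rot: [3.135, -0.006, 1.487]
contact_force: [-0.5, 0.5, -0.5]
opening: 0.996
clock: 20.02
eef_pos: [337.6, 278.5, 513.6]
tcp_rot: [3.128, -0.013, 1.49]
contact_force: [0.3, 0.5, 0.1]
opening: 1.0
clk 20.02 pos [337.6 278.5 513.6] rpy [ 3.128 -0.013  1.49 ] F [0.3 0.5 0.1] q [ 0.69 -0.05  1.87 -0.    1.3   0.77] op 1.0
```

View pics/s_z.png

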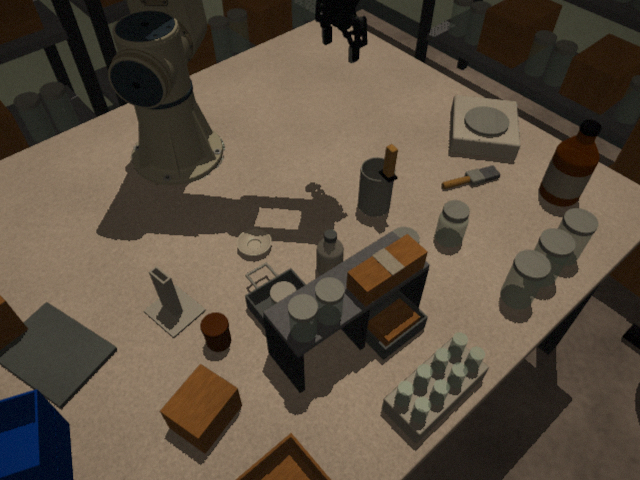

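View pics/t_z.png

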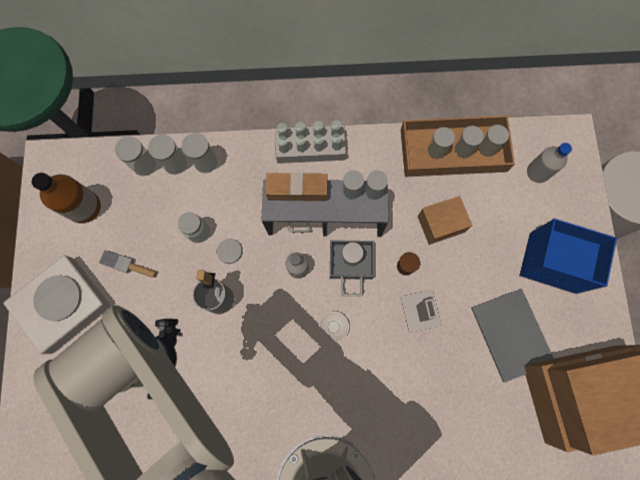

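View pics/s_zc.png

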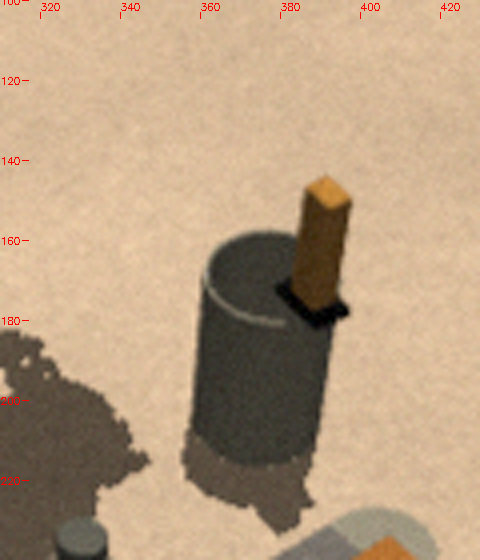

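Run:
```python
from h import *
t=grab_frame('top');s=grab_frame('scene');crop(t,180,220,300,320,6,'t_zd');crop(t,320,210,400,310,6,'t_ze')
import pickle
t0,s0=pickle.load(open("f0.pkl","rb"))
d=np.abs(t['color'].astype(int)-t0['color']).sum(2); 
for n,(x0,y0,x1,y1) in dict(bottle=(283,248,312,280),dish=(318,310,345,335),lidded=(175,210,210,243),carton=(420,195,472,242),spare=(214,236,244,266),other=(285,222,315,233)).items(): print(n,(d[y0:y1,x0:x1]>60).mean().round(3))
```

```text
bottle 0.0
dish 0.084
lidded 0.0
carton 0.0
spare 0.0
other 0.0
```

View pics/t_zd.png

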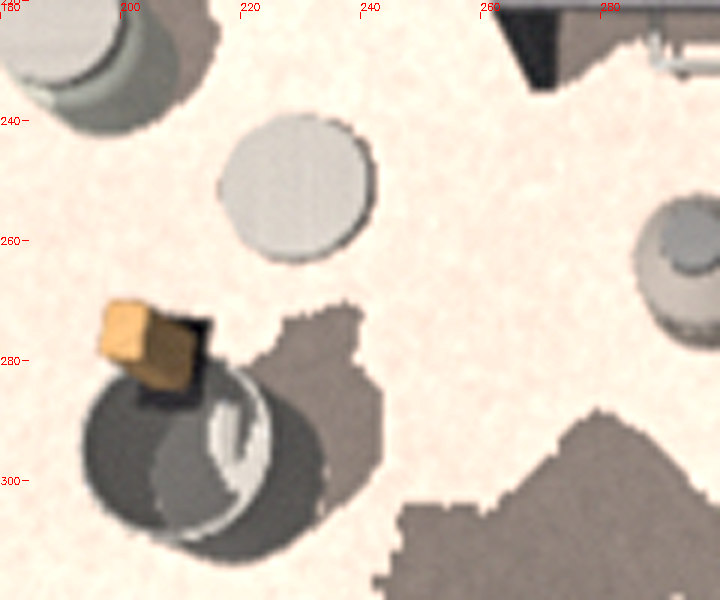

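View pics/t_ze.png

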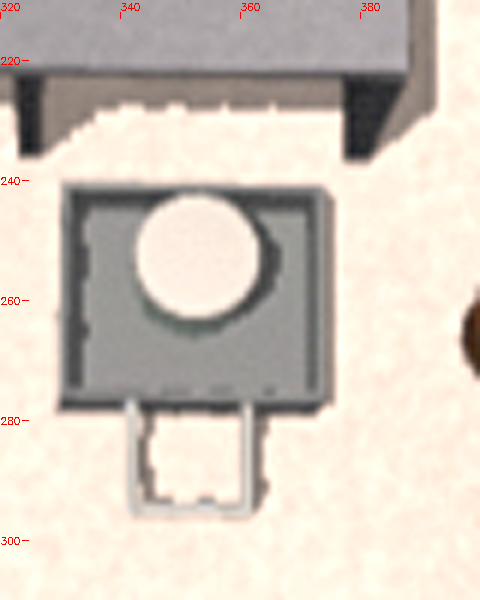

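All checks are good (the dish difference is only the arm's shadow), so I'm handing in.

```bash
python3 -c "
from rig import job,sense
print(sense()['qvel'].round(3)); print(job.sign_off())"
```

```text
[ 0.001  0.     0.005  0.001 -0.001 -0.   ]
the job is handed in; nothing more can be done
None
```

The task is done and handed in at about 20 s of the 61 s allowed; `sign_off` gives no verdict.

I drew the hook straight up out of the stand and tilted it about 34° instead of 40°, because 40° brought wrist joint 5 close to its limit. I caught the wanted tray's front bar and pulled the tray about 180 mm out of the right-hand bay. Then I unhooked, lowered the hook bent end down into the steel jar, released it and moved the arm clear.

**Last checks:**
- **Tray:** It was measured 61 mm in front of the shelf's front edge, and I then pulled it about 13 mm further; I did not re-measure after that. It sits square in front of the shelf with the jar upright in it, and it did not move when I unhooked. The wrist force stayed under 6 N in every reading.
- **Hook and steel jar:** The hook stands in the jar with its guard at the rim and a slight lean. Its end was about 10 mm above the bench and 4 mm from the jar's axis when I let go. The jar looks upright and in place.
- **Stand:** It is upright and where it was, judged by eye.
- **Bystanders:** Before and after pictures show no change at the bottle, lidded jar, carton, spare lid and other tray. The dish area differs by 8% of its pixels, which I take to be the arm's shadow.

**Where measurements disagreed:** Two-view heights came out about 5 mm lower than the text gives, for both the hook handle's top and the steel jar's rim. I used the text's heights, and the hook then showed up in the pictures where I expected it.

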